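Pack the climate loggers and lock the case

TASK

Pack all the white climate loggers lying on the bench into the blue case for calibration: press each one fully home, display up, into a foam cutout of its own, then shut the lid. With the lid shut, turn the wing knob on it clockwise, feeling for the dip in torque where the hidden notch catches and the orange pin sinks, and leave it caught there. Leave everything else on the bench where it stands.

Things in the scene. Friction and masses are not known exactly. Their poses are not given: they have to be found in the camera images.
- case: blue instrument case, fixed, 150 mm deep (its x) by 350 mm wide (its y), rim and dark foam face both 58 mm above the bench; black handle stands out 32 mm on its near side. Origin: centre of its underside; +x points to the hinge side, away from the robot. Four equal cutouts in a row along y, 80 mm apart, each 96 mm (x) by 52 mm (y), 24 mm deep, 28 mm of foam between them
- cutout_1 (a point): cutout 1 (1 at the case's -y end, 4 at +y): point where the centre of a fully home logger lies, 56 mm above the bench, 22 mm above the cutout's floor. Axes as the case's. Two soft foam lips bulge in from the x ends to 85 mm apart; a logger set in stops on them about 10 mm short of home, needs a push of 10 to 15 N to go home, and is then held
- cutout_2 (a point): cutout 2 (1 at the case's -y end, 4 at +y): point where the centre of a fully home logger lies, 56 mm above the bench, 22 mm above the cutout's floor. Axes as the case's. Two soft foam lips bulge in from the x ends to 85 mm apart; a logger set in stops on them about 10 mm short of home, needs a push of 10 to 15 N to go home, and is then held
- cutout_3 (a point): cutout 3 (1 at the case's -y end, 4 at +y): point where the centre of a fully home logger lies, 56 mm above the bench, 22 mm above the cutout's floor. Axes as the case's. Two soft foam lips bulge in from the x ends to 85 mm apart; a logger set in stops on them about 10 mm short of home, needs a push of 10 to 15 N to go home, and is then held
- cutout_4 (a point): cutout 4 (1 at the case's -y end, 4 at +y): point where the centre of a fully home logger lies, 56 mm above the bench, 22 mm above the cutout's floor. Axes as the case's. Two soft foam lips bulge in from the x ends to 85 mm apart; a logger set in stops on them about 10 mm short of home, needs a push of 10 to 15 N to go home, and is then held
- case_lid (a joint): lid, hinged along the case's far (+x) top edge: 0 = shut, grows as it opens (rad), up to 1.98; starts open. Stiff hinge: stays about where it is left. Shut, it covers the case, its top face 90 mm above the bench, 24 mm clear inside above the foam. Pushing it over by its free edge takes under 8 N
- lid_hinge (a point): middle of the hinge line, 58 mm above the bench; x and z turn with the lid: when shut, x points away from the robot like the case's and z up. The lid reaches 150 mm from here along its own -x and 175 mm either way along y; its outer face lies 32 mm from here along its own +z
- lid_edge (a point): middle of the lid's free edge, 150 mm from the hinge line, half-way (16 mm) through the lid's 32 mm thickness; axes as lid_hinge
- lock_knob (a joint): wing knob on the lid: rad, grows clockwise seen from above; stops at 0 and 4.4. Drag about 0.2 N m. One unmarked notch, elsewhere each time, 1.5 to 3.3 rad clockwise of the start: entering it (over about 0.2 rad) the torque falls away and the knob pulls ahead by itself; beyond it climbs to about 0.7 N m; forced on, the knob leaves the notch. Let go in the notch, a spring centres it
- knob_grip (a point): centre of the knob's black wing, on its axis: 64 mm long (its x), 16 mm thick (its y), 26 mm tall; with the lid shut its bottom is 118 mm and its top 144 mm above the bench. It stands on a neck on a round grey housing 92 mm wide, top 104 mm above the bench, at the middle of the lid. Turns with the knob; z out of the lid along the axis
- lock_pin (a joint): orange sprung tell-tale pin of the lock: metres it has sunk; about 0.001 while the knob is out of the notch, about 0.0055 when the notch has caught. Pushing on the pin does nothing
- pin_top (a point): top of the orange pin, 12 mm wide, on the far (hinge) side of the lock housing, 34 mm from the knob's axis; it stands about 8 mm proud of the housing, 3 to 4 mm when the notch has caught
- logger_a_center (a point): a climate logger: white brick, dark display and buttons on top, 90 mm long (its x), 46 mm wide (its y), 44 mm tall (z up), 0.16 kg or so; the lowest 10 mm is a grey foot set in 3 mm all round. Point at its centre, 22 mm above its underside. Starts on the bench, display up. Three or four of the four are there; either way round fits any cutout
- logger_b_center (a point): a climate logger: white brick, dark display and buttons on top, 90 mm long (its x), 46 mm wide (its y), 44 mm tall (z up), 0.16 kg or so; the lowest 10 mm is a grey foot set in 3 mm all round. Point at its centre, 22 mm above its underside. Starts on the bench, display up. Three or four of the four are there; either way round fits any cutout
- logger_c_center (a point): a climate logger: white brick, dark display and buttons on top, 90 mm long (its x), 46 mm wide (its y), 44 mm tall (z up), 0.16 kg or so; the lowest 10 mm is a grey foot set in 3 mm all round. Point at its centre, 22 mm above its underside. Starts on the bench, display up. Three or four of the four are there; either way round fits any cutout
- logger_d_center (a point): a climate logger: white brick, dark display and buttons on top, 90 mm long (its x), 46 mm wide (its y), 44 mm tall (z up), 0.16 kg or so; the lowest 10 mm is a grey foot set in 3 mm all round. Point at its centre, 22 mm above its underside. Starts on the bench, display up. Three or four of the four are there; either way round fits any cutout
- spray_bottle: bystander: spray bottle of alcohol, 68 mm wide, 190 mm tall, blue trigger head; origin at the centre of its foot
- spawn_jar: bystander: amber glass jar with steel lid, 80 mm wide, 125 mm tall; origin at the centre of its foot
- bag_plug_1: bystander: white plastic plug for a grow bag, 48 mm wide, 26 mm tall; origin at the centre of its underside
- bag_plug_2: bystander: a second such plug
- tape_roll: bystander: roll of brown tape lying flat, 100 mm wide, 48 mm tall; origin at the centre of its underside
- scraper: bystander: scraper with red handle lying flat, 240 mm long; origin at its middle, on the bench
- co2_meter: bystander: yellow hand-held gas meter lying flat, 150 x 62 x 30 mm; origin at the centre of its underside
Mind the look-alikes: they are no part of the job. What is shaped like the part that bears logger_d_center but brown, turquoise or yellow is not meant.

How it is judged:
By the outcome, as a careful person would: the job done as asked, in the order asked, and still so for the second after the job is handed in, with the robot touching nothing.
Of logger_a, logger_b, logger_c, logger_d only 3 to 4 are there at a start; the rules pass over those that are not, and their reading is None.
At some moment in a run one of logger_a, logger_b, logger_c, logger_d may be knocked a few centimetres aside while the robot is not near it.
Once in a run the grip may slacken for a moment while it holds something.
It also fails if it takes over 210 s, if anything falls off the work surface, if the arm or the gripper's body presses on something with over 40 N, if the wrist force passes 120 N, or if a joint passes its speed limit or range.

ROBOT

A 6-joint arm with a two-finger parallel gripper is mounted at the origin on the work surface. World frame = base frame: x ahead of the robot, y to its left, z up, the work surface at z = 0. Lengths are in m, angles in rad, forces in N, time in s.
With the tool pointing down it reaches from about 0.275 to 0.75 m from the base axis. Payload 10.2 kg.
Tool frame: the origin (TCP) lies midway between the tips of the shut fingers; the grasp point (between the pads) lies env.pinch_z behind it (env.pinch_z is the distance from the TCP to the grasp point, in m); z points along the fingers, y is the line along which they close (so a half turn about z gives the same grasp; the last joint's range is limited). The gripper opens to 88 mm and grips with 3 to 60 N. Pads are 18 mm wide; open, the fingers measure 123 mm over their backs; the gripper's body (75 mm by 187 mm) begins 45 mm behind the grasp point.
Start: joints at [-1.56, 0.313, 1.498, -0, 1.331, -0.223], TCP at [0.122, -0.511, 0.239] pointing down, gripper open.
Joint ranges: [-2.94, 2.94], [-0.97, 2.17], [0.19, 2.56], [-1.23, 4.37], [0.02, 3.11], [-2.88, 2.88]. Speed limits (rad/s): [2.39, 2.39, 3.01, 3.14, 3.14, 3.14].

INTERFACE

Orientations are given as a unit quaternion [w, x, y, z].
In Python, from bench import sensors, snapshot, ticket, env gives the robot as it stands.
- The arm moves only by the tool step_arm, never from a script. Its argument "rows" is a list of rows, each a list of 3 entries, a list of its own where there are three numbers: the shift along the tool's x, y, z in cm, then the turn, a rotation vector about the tool's x, y, z in rad, then the finger opening in cm, from 0 to 8.81. In form: [[[x, y, z], [wx, wy, wz], gripper], ...]. A call has exactly 10 rows; each row shifts and turns the commanded pose from where the row before left it, along the tool's axes as they then stand; what a row does not reach is not made up. A row lasts 1/8 s, in which the tool goes at most 62.5 mm and 10.7 degrees, less where a joint would pass 70% of its speed; a pose out of reach is approached as far as the arm can. A call with a gripper value outside its range is refused whole. The fingers move at their own pace and stop on an object; "force" is the grip in N (left out, the last holds). Time passes only in rows, so rows that do not move let the fingers close, or fill a call up. It gives the time, the measured TCP pose, the force, the opening and the grip force at its end, in the units of the state.
- sensors.get_obs(): the state, without advancing time (a new reading comes with each control period).
- snapshot(name): name is "scene" or "top"; returns a dict with "img" (400x640x3 uint8, red, green, blue), "z_map" (400x640 float32, m along the optical axis (not along the pixel's ray), 0 where there is no reading), "camera_matrix" (3x3 intrinsics, pixels), "R" (3x3) and "t" (3): a world point X has camera coordinates R X + t. Camera axes: x right, y down, z forward; pixel columns grow to the right and rows downward; lengths in m; the calibration is good to about 2 mm. A picture is of the moment at which its call begins.
- ticket.finish_job(): hands the job in; it is judged then, once.
The state is a dict: "time": time; "qpos": joint angles; "joint_vel": joint speeds; "effort": joint torques, N m; "eef_pos": TCP position; "orientation": TCP orientation; "ft_force": force on the tool from outside, world axes, zero at the start; "torque": the same for the moment, N m; "width": finger opening in m; "grip_force": force on a finger pad.
Only numpy, scipy, OpenCV 4.12 (cv2) and the standard library are available. Lean on these libraries where they do the work, as an engineer would, in place of code of your own. Each camera call takes 0.05 s, during which the arm holds its last target. There are 200 camera calls.

## Working session

There is one attempt and no reset: what is moved stays moved. The work goes in short steps, Python scripts to look and compute and a tool call to move; the robot and the scene stay as the last step left them, time stands still between calls to the robot, and variables do not carry over. Pictures are saved under pics/ and viewed, at most 14 in all, crops included, and the job is handed in when it is done.

Besides the shell and the picture viewer there is one more tool, called after "Emit:" by a JSON object that holds its "api" and its "payload". step_arm: Moves the arm, as the interface text tells. Its arguments: {"type":"object","properties":{"rows":{"type":"array","items":{"type":"array"}},"force":{"type":"number"}},"required":["rows"]}

```bash
ls; mkdir -p pics; cat > h.py <<'E'
import numpy as np, cv2
from bench import sensors, snapshot, ticket, env
def save(n,im): cv2.imwrite('pics/'+n+'.png', cv2.cvtColor(im,cv2.COLOR_RGB2BGR))
def world(s):
    z=s['z_map']; K=s['camera_matrix']; v,u=np.mgrid[:z.shape[0],:z.shape[1]]
    P=np.stack([(u-K[0,2])/K[0,0]*z,(v-K[1,2])/K[1,1]*z,z],-1)
    return (P-s['t'])@s['R']
E
python3 - <<'E'
from h import *
print(env.pinch_z, [a for a in dir(env) if a[0]!='_'])
o=sensors.get_obs(); print(o)
for n in ('scene','top'):
    s=snapshot(n); save(n+'0',s['img']); print(s['camera_matrix'],s['R'],s['t'])
    np.savez(n+'0.npz',**s)
E
```

```text
pics
0.0187 ['PlanningError', 'pinch_z']
{'time': 0.0, 'qpos': array([-1.56039558e+00,  3.13463904e-01,  1.49842623e+00, -5.73378879e-06,
        1.33100046e+00, -2.23373550e-01]), 'joint_vel': array([ 0.00150789,  0.00010476,  0.00015012, -0.0019447 ,  0.00015183,
       -0.00012975]), 'effort': array([-6.51070222e-04, -4.02209151e+01, -2.52270788e+01,  6.93966751e-02,
        3.52506666e-02, -1.13525061e-04]), 'eef_pos': array([ 0.12161437, -0.51046973,  0.23815804]), 'orientation': array([-6.45590019e-04,  9.93176183e-01,  1.16621821e-01,  6.62073063e-05]), 'ft_force': array([-0.82207837,  0.3698075 ,  0.19922202]), 'torque': array([-0.0384774 ,  0.00577697,  0.02643187]), 'grip_force': 0.0, 'width': 0.08833714466190433}
[[455.81848446   0.         317.97270665]
 [  0.         455.81848446 202.95262223]
 [  0.           0.           1.        ]] [[-0.83341142  0.55243266  0.01560631]
 [ 0.38802464  0.60502322 -0.69525807]
 [-0.39352544 -0.57338038 -0.71859074]] [ 0.35179684 -0.15995932  1.72881811]
[[369.10224786   0.         316.06383621]
 [  0.         369.10224786 199.4932836 ]
 [  0.           0.           1.        ]] [[-0.01341152 -0.99990766 -0.00218946]
 [-0.99715062  0.01353704 -0.07421182]
 [ 0.0742346   0.00118793 -0.9972401 ]] [0.06479543 0.45081653 1.25037764]
```

View pics/scene0.png

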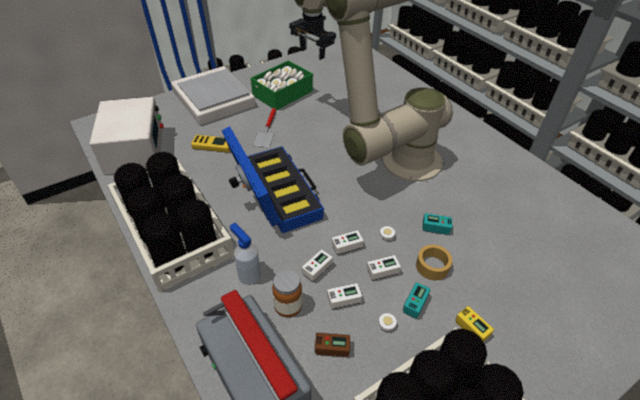

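View pics/top0.png

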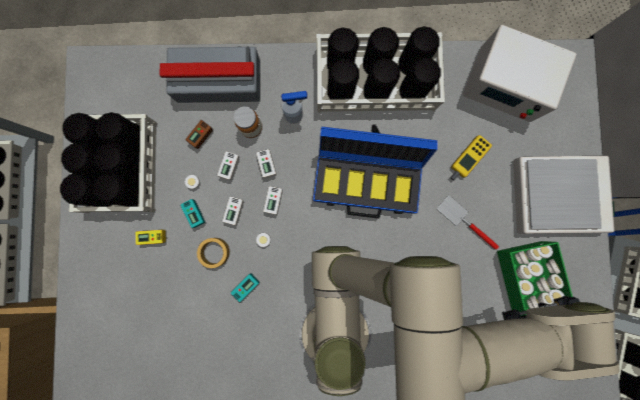

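Top view: the four white loggers are at (228,166), (265,164), (232,211) and (273,201). Things that could be mistaken for them are plugs at (191,182) and (262,240), turquoise bricks at (192,213) and (245,287), a brown brick at (199,134) and a yellow brick at (150,237). The case is at about (368,185), with yellow cutout floors at (331..402, 180..190) and the lid open on the far side. Next I'll measure these.

```bash
cat >> h.py <<'E'
def ray(s,uv,z):
    K=s['camera_matrix']; uv=np.atleast_2d(uv).astype(float)
    d=np.c_[(uv[:,0]-K[0,2])/K[0,0],(uv[:,1]-K[1,2])/K[1,1],np.ones(len(uv))]@s['R']
    c=-s['R'].T@s['t']; return c+d*((z-c[2])/d[:,2])[:,None]
def rect(P):
    (c,(w,h),a)=cv2.minAreaRect((P[:,:2]*1000).astype(np.float32))
    if w<h: w,h,a=h,w,a+90
    return np.round(c,1),round(w,1),round(h,1),(a+90)%180-90
def loggers(s,zlo=0.03,zhi=0.055,zp=0.044):
    W=world(s); hsv=cv2.cvtColor(s['img'],cv2.COLOR_RGB2HSV)
    m=((W[...,2]>zlo)&(W[...,2]<zhi)&(W[...,1]>0.1)&(W[...,0]>0.2)).astype(np.uint8)
    n,l,st,_=cv2.connectedComponentsWithStats(m,connectivity=4); out=[]
    for i in range(1,n):
        if st[i,4]<150: continue
        k=l==i; v,u=np.nonzero(k); px=s['img'][k]; mx=px.max(1); sat=np.median(hsv[k][:,1])
        P=W[k]; out.append((rect(ray(s,np.c_[u,v],zp)),st[i,4],round(float(np.median(P[:,2])),4),np.median(px,0),sat,(round(u.mean()),round(v.mean()))))
    return out
E
python3 - <<'E'
from h import *
s=dict(np.load('top0.npz')); W=world(s)
for o in loggers(s): print(o)
hsv=cv2.cvtColor(s['img'],cv2.COLOR_RGB2HSV)
y=cv2.inRange(hsv,(22,120,80),(34,255,255)); y[:,:310]=0;y[:,425:]=0;y[:160]=0;y[215:]=0
n,l,st,_=cv2.connectedComponentsWithStats(y)
for i in range(1,n):
    if st[i,4]>60:
        v,u=np.nonzero(l==i); print('cut',rect(ray(s,np.c_[u,v],0.034)),np.median(W[l==i][:,2]),W[l==i].mean(0))
b=cv2.inRange(hsv,(105,150,40),(125,255,255)); 
R=(b>0); R[:, :300]=0; R[:,445:]=0;R[:120]=0;R[220:]=0
z=W[...,2]
print(rect(W[R&(z>0.045)&(z<0.066)]), np.percentile(W[R][:,2],[1,50,99]))
hi=R&(z>0.1);print(W[hi][:,0].min(),W[hi][:,0].max(),W[hi][:,2].max())
im=cv2.resize(s['img'][110:260,170:450],None,fx=2.8,fy=2.8,interpolation=cv2.INTER_CUBIC); save('crop0',im)
E
```

```text
((array([817., 369.]), 327.5, 131.1, -64.48892593383789), np.int32(267), 0.0425, array([36., 38., 40.]), np.float64(24.0), (223, 95))
((array([680.2, 455.4]), 89.2, 50.9, -38.098392486572266), np.int32(380), 0.0427, array([95., 64., 39.]), np.float64(153.5), (199, 134))
((array([575.7, 226.1]), 91.4, 46.3, 14.801432609558105), np.int32(362), 0.0432, array([172., 172., 169.]), np.float64(5.0), (266, 163))
((array([570.1, 354.5]), 89.2, 49.3, -19.330604553222656), np.int32(374), 0.0434, array([170. , 169. , 165.5]), np.float64(6.0), (228, 165))
((array([450.2, 204. ]), 89.7, 47.0, -12.436180114746094), np.int32(369), 0.0433, array([175., 174., 172.]), np.float64(5.0), (273, 200))
((array([416.8, 338.6]), 89.5, 48.2, -16.502960205078125), np.int32(378), 0.0434, array([173.5, 172. , 170. ]), np.float64(6.0), (233, 210))
((array([409.7, 474.1]), 89.4, 49.2, 26.12981605529785), np.int32(387), 0.0435, array([ 39., 136., 127.]), np.float64(183.0), (192, 213))
((array([332.4, 615.1]), 94.0, 45.5, -86.69636797904968), np.int32(380), 0.0439, array([173., 162.,  45.]), np.float64(191.0), (149, 237))
((array([277.7, 405.5]), 103.3, 95.7, 89.2449722290039), np.int32(371), 0.0472, array([175., 144.,  80.]), np.float64(142.0), (212, 253))
cut (array([514.8,   5.8]), 87.5, 54.3, -7.92926025390625) 0.0342026172465059 [0.51455147 0.00590687 0.03526283]
cut (array([504.2, -74.4]), 87.0, 53.3, -7.968299865722656) 0.034119883534585276 [ 0.50377392 -0.0741545   0.03555844]
cut (array([ 493.3, -154.2]), 87.2, 51.3, -7.696647644042969) 0.034150879393489264 [ 0.49299471 -0.15395806  0.03551158]
cut (array([ 482.2, -234.2]), 87.2, 50.0, -7.6415557861328125) 0.03429817925012153 [ 0.4815812  -0.23202557  0.04227265]
(array([ 508.5, -114.9]), 346.5, 175.1, 82.52603149414062) [0.03323674 0.16104799 0.20558942]
0.3575796939201945 0.6558660071362434 1.2805245041152848
```

View pics/crop0.png

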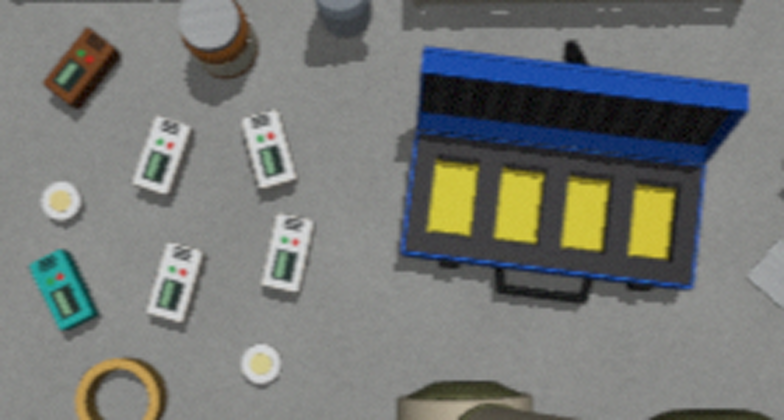

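The crop confirms it. Four white bricks with dark displays sit at crop px (162,155), (268,150), (175,283) and (287,253). The plugs, turquoise bricks and brown brick are clearly different. The case is open and its cutouts are empty.

Measured sizes match (about 90×47 mm, tops at 44 mm). I'll refine the case pose and check the lid angle and clearances.

```bash
cat >> h.py <<'E'
def tool():
    from scipy.spatial.transform import Rotation as Ro
    o=sensors.get_obs(); q=o['orientation']; return o,Ro.from_quat([q[1],q[2],q[3],q[0]]).as_matrix()
def plan(p,yaw):
    """shift to world p (m) in tool axes after turning tool x to world yaw (rad); tool kept down. Rotation about tool z first."""
    o,R=tool(); cur=np.arctan2(R[1,0],R[0,0]); dy=(yaw-cur+np.pi)%(2*np.pi)-np.pi
    d=np.array(p)-o['eef_pos']; c,s=np.cos(yaw),np.sin(yaw)
    print('t',round(o['time'],2),'p',o['eef_pos'].round(4),'yaw',round(cur,3),'tilt',R[:2,2].round(4),'q',o['qpos'].round(2),'F',o['ft_force'].round(1),'w',round(o['width'],4))
    print('turn wz',round(-dy,3),'then x,y,z cm',(100*np.array([c*d[0]+s*d[1], s*d[0]-c*d[1], -d[2]])).round(2))
E
python3 - <<'E'
from h import *
s=dict(np.load('top0.npz')); W=world(s); img=s['img']
print('cam',-s['R'].T@s['t'])
hsv=cv2.cvtColor(img,cv2.COLOR_RGB2HSV)
b=cv2.inRange(hsv,(105,120,30),(128,255,255))>0
b[:, :300]=0; b[:,445:]=0;b[:120]=0;b[220:]=0
v,u=np.nonzero(b); P=ray(s,np.c_[u,v],0.058); 
th=np.deg2rad(-7.75); ex=np.array([np.cos(th),np.sin(th)]); ey=np.array([-ex[1],ex[0]])
zz=W[v,u,2]; A=P[:,:2]@ex; B=P[:,:2]@ey
k=(zz>0.03)&(zz<0.075)&(A<0.56)
print('rim near x',np.percentile(A[k],[0,1,3,5,10]),'y ends',np.percentile(B[k],[0,1,2,98,99,100]))
for c in [(514.8,5.8),(504.2,-74.4),(493.3,-154.2),(482.2,-234.2)]: print('floor',np.array(c)@ex,np.array(c)@ey)
# foam dark holes : non-dark mask edges at z .058
hi=(zz>0.09)&(zz<0.25); Wp=W[v,u][hi]; a=Wp[:,:2]@ex
bb=Wp[:,:2]@ey
for lo in np.arange(.09,.25,.015):
    q=(Wp[:,2]>=lo)&(Wp[:,2]<lo+.015)
    if q.sum()>5: print('z',round(lo,3),q.sum(),'x',np.percentile(a[q],[2,50,98]).round(4),np.percentile(bb[q],[2,98]).round(3))
ob=(W[...,2]>0.09)&(W[...,0]>0.5)&(W[...,1]>0.1)&(W[...,1]<0.42)
n,l,st,_=cv2.connectedComponentsWithStats(ob.astype(np.uint8))
for i in range(1,n):
    if st[i,4]>60: q=W[l==i]; print('tall',st[i,:4],q[:,:2].min(0),q[:,:2].max(0),q[:,2].max())
E
```

```text
cam [0.35757969 0.05720137 1.2805245 ]
rim near x [0.4305374  0.43115126 0.43165894 0.43189806 0.43230927] y ends [-0.21748904 -0.21702495 -0.21679025  0.12800115  0.12835258  0.12846636]
floor 509.3156285791793 75.1682811097565
floor 509.627494674831 -5.728583721572915
floor 509.58816062915713 -86.26955747302968
floor 509.3776235900605 -167.03567459001857
z 0.09 13 x [0.5934 0.6068 0.6153] [-0.218  0.125]
z 0.105 11 x [0.5957 0.6065 0.6193] [-0.218  0.125]
z 0.12 16 x [0.5997 0.6145 0.6695] [-0.218  0.126]
z 0.135 21 x [0.6024 0.6247 0.6645] [-0.218  0.126]
z 0.15 80 x [0.6114 0.6264 0.6283] [-0.218  0.121]
z 0.18 73 x [0.6154 0.6437 0.6478] [-0.217  0.125]
z 0.195 1050 x [0.6168 0.6304 0.6457] [-0.211  0.121]
tall [200  46  57  48] [0.80063337 0.24930762] [0.95972119 0.41999652] 0.1566678794799274
tall [281  91  22  26] [0.72250767 0.1003813 ] [0.76997165 0.16765161] 0.19491478171627452
tall [234 107  25  25] [0.67319152 0.24493181] [0.74535032 0.31973113] 0.1307533255096643
```

```bash
python3 - <<'E'
from h import *
s=dict(np.load('top0.npz'))
for o in loggers(s,0.038,0.055): 
    if o[4]<10: print(o)
plan([.450,.205,.10],-.217)
E
```

```text
((array([576.5, 226.7]), 89.6, 45.7, 14.803410530090332), np.int32(350), 0.0433, array([173., 173., 170.]), np.float64(5.0), (266, 163))
((array([570.6, 356.1]), 89.2, 46.1, -19.421836853027344), np.int32(349), 0.0436, array([176., 175., 173.]), np.float64(5.0), (228, 165))
((array([450.2, 204.3]), 89.9, 45.6, -11.647209167480469), np.int32(355), 0.0435, array([177., 176., 172.]), np.float64(5.0), (273, 200))
((array([416.9, 339.5]), 89.1, 46.3, -15.894554138183594), np.int32(360), 0.0436, array([177. , 174.5, 172. ]), np.float64(6.0), (232, 210))
t 0.1 p [ 0.1216 -0.5105  0.2383] yaw 0.234 tilt [-0.      0.0011] q [-1.56  0.31  1.5  -0.    1.33 -0.22] F [0.4 0.9 0.2] w 0.0882
turn wz 0.451 then x,y,z cm [ 16.66 -76.94  13.83]
```

Emit:
{"api": "step_arm", "payload": {"rows": [[[0, 0, 0], [0, 0, 0.15], 7], [[0, 0, 0], [0, 0, 0.15], 7], [[0, 0, 0], [0, 0, 0.15], 7], [[1, -4.5, 0], [0, 0, 0], 7], [[1, -4.5, 0], [0, 0, 0], 7], [[1, -4.5, 0], [0, 0, 0], 7], [[1, -4.5, 0], [0, 0, 0], 7], [[1, -4.5, 0], [0, 0, 0], 7], [[1, -4.5, 0], [0, 0, 0], 7], [[1, -4.5, 0], [0, 0, 0], 7]], "force": 25}}

```text
time: 1.35
eef_pos: [0.2579, -0.2166, 0.2386]
orientation: [-0.0, 0.994, -0.108, 0.0]
ft_force: [1.0, -0.5, 0.3]
width: 0.0699
grip_force: 0.0
```

Emit:
{"api": "step_arm", "payload": {"rows": [[[1, -4.5, 0], [0, 0, 0], 7], [[1, -4.5, 0], [0, 0, 0], 7], [[1, -4.5, 0], [0, 0, 0], 7], [[1, -4.5, 0], [0, 0, 0], 7], [[1, -4.5, 0], [0, 0, 0], 7], [[1, -4.5, 1], [0, 0, 0], 7], [[1, -4.5, 2], [0, 0, 0], 7], [[1, -4.5, 3], [0, 0, 0], 7], [[1, -4.5, 3], [0, 0, 0], 7], [[0.7, -4.9, 3], [0, 0, 0], 7]]}}

```text
time: 2.6
eef_pos: [0.4501, 0.206, 0.1175]
orientation: [0.0, 0.994, -0.108, -0.0]
ft_force: [0.4, -0.4, -0.0]
width: 0.0702
grip_force: 0.0
```

```bash
python3 - <<'E'
from h import *
plan([.450,.205,.018],-.217)
s=snapshot('scene')
for o in loggers(s,0.038,0.055): 
    if o[4]<14: print(o)
E
```

```text
t 2.6 p [0.4501 0.206  0.1175] yaw -0.216 tilt [-0.0001 -0.0001] q [ 0.19  0.38  1.74 -0.    1.01  1.98] F [ 0.4 -0.4 -0. ] w 0.0702
turn wz 0.001 then x,y,z cm [0.01 0.1  9.95]
((array([453.2, 206.7]), 90.1, 50.7, -12.675849914550781), np.int32(343), 0.0449, array([178., 173., 168.]), np.float64(9.0), (346, 239))
((array([579.9, 229. ]), 93.0, 48.0, 15.07650089263916), np.int32(408), 0.0445, array([192., 189., 184.]), np.float64(7.0), (316, 262))
((array([420.4, 341.4]), 90.8, 49.6, -17.458335876464844), np.int32(410), 0.0448, array([183., 180., 174.]), np.float64(9.0), (383, 264))
((array([574.3, 358.9]), 89.8, 50.4, -18.874130249023438), np.int32(478), 0.0445, array([192., 188., 184.]), np.float64(7.0), (344, 293))
```

Emit:
{"api": "step_arm", "payload": {"rows": [[[0, 0.1, 2], [0, 0, 0], 7], [[0, 0, 2], [0, 0, 0], 7], [[0, 0, 2], [0, 0, 0], 7], [[0, 0, 2], [0, 0, 0], 7], [[0, 0, 1.5], [0, 0, 0], 7], [[0, 0, 0.4], [0, 0, 0], 7], [[0, 0, 0], [0, 0, 0], 4], [[0, 0, 0], [0, 0, 0], 4], [[0, 0, 0], [0, 0, 0], 4], [[0, 0, 0], [0, 0, 0], 4]], "force": 25}}

```text
time: 3.9
eef_pos: [0.4499, 0.2037, 0.0203]
orientation: [-0.0, 0.994, -0.108, 0.001]
ft_force: [-0.9, 0.9, 5.8]
width: 0.0459
grip_force: 25.0
```

Emit:
{"api": "step_arm", "payload": {"rows": [[[0, 0, -1], [0, 0, 0], 4], [[0, 0, -2], [0, 0, 0], 4], [[0, 0, -3], [0, 0, 0], 4], [[0, 0, -3], [0, 0, 0], 4], [[0, 2, -2], [0, 0, 0], 4], [[0.5, 3, 0], [0, 0, 0], 4], [[0.5, 3, 0], [0, 0, 0], 4], [[0.5, 3, 0], [0, 0, 0], 4], [[0.5, 3, 0], [0, 0, 0], 4], [[0.5, 1, 0], [0, 0, 0], 4]]}}

```text
time: 5.15
eef_pos: [0.4416, 0.0506, 0.1301]
orientation: [0.0, 0.994, -0.109, -0.0]
ft_force: [1.0, 0.3, -1.9]
width: 0.0458
grip_force: 25.0
```

```bash
python3 - <<'E'
from h import *
plan([.5126,.0064,.11],-.135)
s=snapshot('top')
for o in loggers(s,0.038,0.055): 
    if o[4]<14: print(o)
for o in loggers(s,0.10,0.17,0.152):
    print(o)
E
```

```text
t 5.15 p [0.4416 0.0506 0.1301] yaw -0.218 tilt [-0. -0.] q [-0.15  0.27  1.87 -0.    1.    1.64] F [ 1.   0.3 -1.9] w 0.0458
turn wz -0.083 then x,y,z cm [7.63 3.43 2.01]
((array([576.1, 226.4]), 89.9, 45.9, 14.954193115234375), np.int32(339), 0.0434, array([172., 172., 168.]), np.float64(6.0), (266, 163))
((array([570.5, 355.8]), 89.8, 46.4, -18.200401306152344), np.int32(352), 0.0434, array([170., 168., 167.]), np.float64(6.0), (228, 165))
((array([417.1, 339.5]), 89.5, 46.2, -16.654296875), np.int32(360), 0.0434, array([172.5, 172. , 168. ]), np.float64(5.0), (232, 210))
((array([847.7, 394.8]), 296.8, 120.2, -79.57930088043213), np.int32(1998), 0.1478, array([145.,  32.,  28.]), np.float64(207.0), (209, 71))
((array([729.9, 130.2]), 64.7, 46.6, -81.85998439788818), np.int32(250), 0.1264, array([117., 123., 129.]), np.float64(26.0), (292, 107))
((array([700.4, 275.7]), 74.9, 68.8, 55.19396209716797), np.int32(420), 0.1237, array([149., 151., 152.]), np.float64(6.0), (245, 118))
((array([570.5, 750.8]), 276.0, 74.1, -4.9354248046875), np.int32(642), 0.1521, array([5., 5., 5.]), np.float64(128.0), (92, 164))
((array([569.3, 644.7]), 274.6, 81.9, -4.724617004394531), np.int32(990), 0.1387, array([5., 4., 4.]), np.float64(128.0), (128, 163))
```

Emit:
{"api": "step_arm", "payload": {"rows": [[[0, 0, 0], [0, 0, -0.083], 4], [[2.5, 1.1, 0], [0, 0, 0], 4], [[2.5, 1.1, 0], [0, 0, 0], 4], [[2.63, 1.23, 0], [0, 0, 0], 4], [[0, 0, 2], [0, 0, 0], 4], [[0, 0, 2], [0, 0, 0], 4], [[0, 0, 1], [0, 0, 0], 4], [[0, 0, 0.6], [0, 0, 0], 4], [[0, 0, 0.6], [0, 0, 0], 4], [[0, 0, 0], [0, 0, 0], 4]]}}

```text
time: 6.45
eef_pos: [0.5132, 0.0074, 0.0679]
orientation: [0.0, 0.998, -0.067, 0.0]
ft_force: [1.0, -0.8, -2.6]
width: 0.0458
grip_force: 25.0
```

```bash
python3 - <<'E'
from h import *
plan([.5126,.0064,.068],-.135)
s=snapshot('scene'); save('s1',cv2.resize(s['img'][110:260,190:370],None,fx=4,fy=4,interpolation=cv2.INTER_CUBIC))
E
```

```text
t 6.45 p [0.5132 0.0074 0.0679] yaw -0.133 tilt [ 0.001  -0.0003] q [-0.21  0.49  1.73 -0.    0.92  1.49] F [ 1.  -0.8 -2.6] w 0.0458
turn wz 0.002 then x,y,z cm [-0.04  0.11 -0.01]
```

View pics/s1.png

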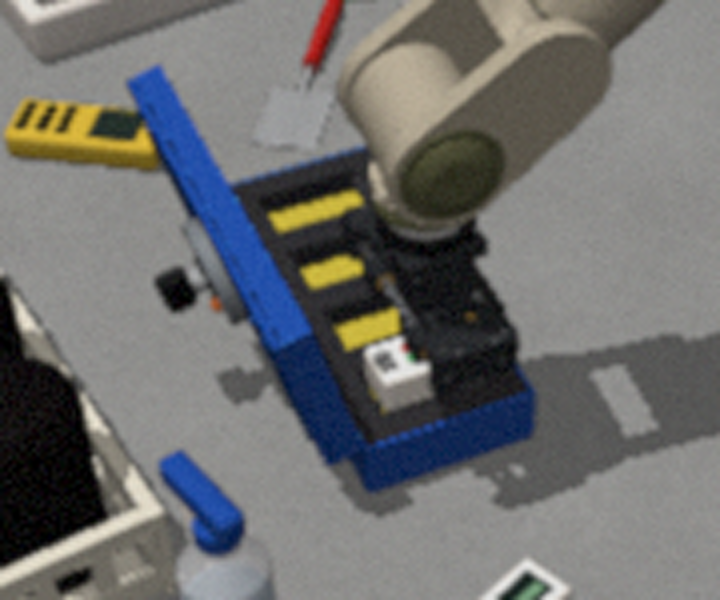

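The picture shows the logger inside cutout 4, at crop px (400,370), square to it. I'll lower it, release, then press with the fingers shut.

Emit:
{"api": "step_arm", "payload": {"rows": [[[0, 0, 0.4], [0, 0, 0], 4], [[0, 0, 0.1], [0, 0, 0], 4], [[0, 0, 0], [0, 0, 0], 5.6], [[0, 0, 0], [0, 0, 0], 5.6], [[0, 0, 0], [0, 0, 0], 5.6], [[0, 0, -2], [0, 0, 0], 5.6], [[0, 0, -3], [0, 0, 0], 5.6], [[0, 0, 0], [0, 0, 0], 0], [[0, 0, 0], [0, 0, 0], 0], [[0, 0, 0], [0, 0, 0], 0]]}}

```text
time: 7.75
eef_pos: [0.5123, 0.0077, 0.1117]
orientation: [-0.0, 0.998, -0.067, -0.001]
ft_force: [0.3, 0.5, 0.0]
width: 0.0279
grip_force: 0.0
```

Emit:
{"api": "step_arm", "payload": {"rows": [[[0, 0, 0], [0, 0, 0], 0], [[0, 0, 0.8], [0, 0, 0], 0], [[0, 0, 0.8], [0, 0, 0], 0], [[0, 0, 0.4], [0, 0, 0], 0], [[0, 0, 0.4], [0, 0, 0], 0], [[0, 0, 0.4], [0, 0, 0], 0], [[0, 0, 0.3], [0, 0, 0], 0], [[0, 0, 0.2], [0, 0, 0], 0], [[0, 0, 0.2], [0, 0, 0], 0], [[0, 0, 0], [0, 0, 0], 0]]}}

```text
time: 9.0
eef_pos: [0.5145, 0.0073, 0.0805]
orientation: [0.0, 0.998, -0.066, 0.003]
ft_force: [-5.0, 1.0, 23.5]
width: 0.0004
grip_force: 12.2
```

Emit:
{"api": "step_arm", "payload": {"rows": [[[0, 0, 0.2], [0, 0, 0], 0], [[0, 0, 0.1], [0, 0, 0], 0], [[0, 0, 0.0], [0, 0, 0], 0], [[0, 0, -2], [0, 0, 0], 0], [[0, 0, -4], [0, 0, 0], 7], [[-3, -3, -2], [0, 0, 0], 7], [[-4, -4.5, 0], [0, 0, 0], 7], [[-4, -4.5, 0], [0, 0, 0], 7], [[0, -4.5, 0], [0, 0, 0], 7], [[0, -4.5, 0], [0, 0, 0], 7]]}}

```text
time: 10.25
eef_pos: [0.4315, 0.2319, 0.1551]
orientation: [-0.0, 0.998, -0.066, 0.001]
ft_force: [1.0, -0.7, -0.8]
width: 0.0585
grip_force: 0.0
```

```bash
python3 - <<'E'
from h import *
s=snapshot('top'); W=world(s)
for o in loggers(s,0.038,0.055): 
    if o[4]<14: print(o)
p=s['R']@np.array([.5126,.0064,.078])+s['t']; uv=(s['camera_matrix']@p)[:2]/p[2]; print(uv)
u,v=uv.astype(int)
print((W[v-14:v+15:4,u-9:u+10:3,2]*1000).round())
save('t2',cv2.resize(s['img'][110:260,170:450],None,fx=2.8,fy=2.8,interpolation=cv2.INTER_CUBIC))
plan([.417,.340,.10],-.285)
E
```

```text
((array([576.5, 226.7]), 89.6, 45.7, 14.803410530090332), np.int32(340), 0.0433, array([171., 171., 167.]), np.float64(5.0), (266, 163))
((array([570.8, 355.7]), 89.2, 46.4, -18.200401306152344), np.int32(346), 0.0433, array([171. , 169.5, 168. ]), np.float64(5.0), (228, 165))
[331.71950436 179.36374546]
[[58. 57. 72. 55. 55. 58. 59.]
 [54. 57. 76. 78. 77. 73. 32.]
 [57. 60. 76. 78. 78. 80. 33.]
 [56. 74. 79. 77. 82. 73. 36.]
 [57. 77. 80. 84. 76. 78. 59.]
 [57. 75. 77. 77. 81. 75. 58.]
 [58. 71. 75. 79. 76. 80. 59.]
 [54. 57. 51. 59. 70. 36. 56.]]
t 10.3 p [0.4318 0.2356 0.155 ] yaw -0.131 tilt [0.0016 0.002 ] q [0.26 0.33 1.71 0.   1.1  1.96] F [-1.2  1.4  0.3] w 0.0627
turn wz 0.154 then x,y,z cm [-4.36 -9.61  5.5 ]
```

View pics/t2.png

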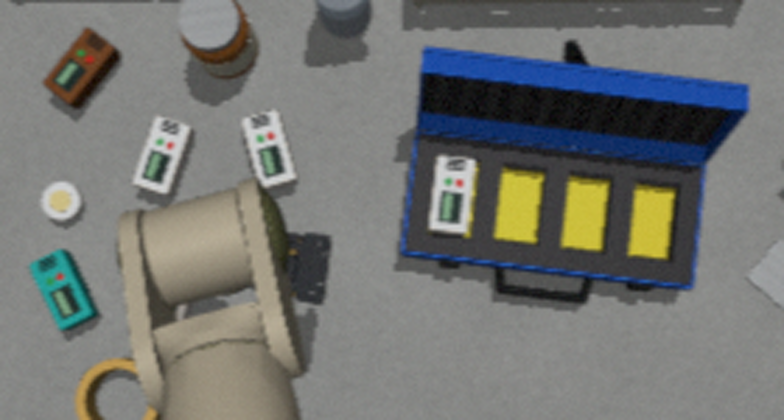

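The logger is home in cutout 4: its top is at about 78 mm, at crop px (452,195), slightly to the +y side. I'll bias later placements 1 mm towards −y. Next is the logger at (417,340).

Emit:
{"api": "step_arm", "payload": {"rows": [[[0, 0, 0], [0, 0, 0.154], 7], [[-1.36, -3.2, 0], [0, 0, 0], 7], [[-1.5, -3.2, 1.5], [0, 0, 0], 7], [[-1.5, -3.2, 2], [0, 0, 0], 7], [[0, 0, 2], [0, 0, 0], 7], [[0, 0, 0], [0, 0, 0], 7], [[0, 0, 0], [0, 0, 0], 7], [[0, 0, 0], [0, 0, 0], 7], [[0, 0, 0], [0, 0, 0], 7], [[0, 0, 0], [0, 0, 0], 7]]}}

```text
time: 11.55
eef_pos: [0.4172, 0.3347, 0.1]
orientation: [-0.0, 0.99, -0.143, 0.0]
ft_force: [-0.7, -0.6, -0.3]
width: 0.07
grip_force: 0.0
```

```bash
python3 - <<'E'
from h import *
plan([.417,.340,.018],-.285)
s=snapshot('scene')
for o in loggers(s,0.038,0.055): 
    if o[4]<14: print(o)
E
```

```text
t 11.55 p [0.4172 0.3347 0.1   ] yaw -0.287 tilt [0.0004 0.0002] q [0.46 0.48 1.64 0.   1.02 2.32] F [-0.7 -0.6 -0.3] w 0.07
turn wz -0.002 then x,y,z cm [-0.16 -0.51  8.2 ]
((array([579.2, 229.2]), 91.7, 48.8, 15.076483726501465), np.int32(405), 0.0448, array([187., 184., 180.]), np.float64(7.0), (317, 262))
((array([420.8, 341.9]), 91.4, 49.1, -16.12213134765625), np.int32(359), 0.0448, array([176., 173., 168.]), np.float64(10.0), (381, 265))
((array([574.2, 357.9]), 90.3, 48.6, -19.508010864257812), np.int32(478), 0.0449, array([186.5, 184. , 180. ]), np.float64(7.0), (344, 293))
```

Unmoved (same +3,+2 mm offset as before). I'll grasp it and lift.

Emit:
{"api": "step_arm", "payload": {"rows": [[[-0.16, -0.5, 1.5], [0, 0, 0], 7], [[0, 0, 2], [0, 0, 0], 7], [[0, 0, 2], [0, 0, 0], 7], [[0, 0, 1.8], [0, 0, 0], 7], [[0, 0, 0.8], [0, 0, 0], 7], [[0, 0, 0.1], [0, 0, 0], 7], [[0, 0, 0], [0, 0, 0], 4], [[0, 0, 0], [0, 0, 0], 4], [[0, 0, 0], [0, 0, 0], 4], [[0, 0, 0], [0, 0, 0], 4]], "force": 25}}

```text
time: 12.85
eef_pos: [0.4172, 0.3402, 0.0182]
orientation: [-0.0, 0.99, -0.143, 0.0]
ft_force: [0.3, -0.3, 2.6]
width: 0.0456
grip_force: 25.0
```

Emit:
{"api": "step_arm", "payload": {"rows": [[[0, 0, -1], [0, 0, 0], 4], [[0, 0, -2], [0, 0, 0], 4], [[0, 0, -3], [0, 0, 0], 4], [[0, 0, -3], [0, 0, 0], 4], [[0, 2, -3], [0, 0, 0], 4], [[0, 4, 0], [0, 0, 0], 4], [[0, 4, 0], [0, 0, 0], 4], [[0, 4, 0], [0, 0, 0], 4], [[0, 4, 0], [0, 0, 0], 4], [[0, 4, 0], [0, 0, 0], 4]]}}

```text
time: 14.1
eef_pos: [0.3539, 0.1279, 0.1381]
orientation: [0.0, 0.99, -0.143, 0.0]
ft_force: [1.0, -0.2, -1.9]
width: 0.0456
grip_force: 25.0
```

```bash
python3 - <<'E'
from h import *
plan([.5018,-.0739,.068],-.135)
E
```

```text
t 14.1 p [0.3539 0.1279 0.1381] yaw -0.287 tilt [ 0.0004 -0.0001] q [ 0.03  0.11  2.05 -0.    0.99  1.89] F [ 1.  -0.2 -1.9] w 0.0456
turn wz -0.152 then x,y,z cm [17.37 18.01  7.01]
```

Emit:
{"api": "step_arm", "payload": {"rows": [[[0, 0, 0], [0, 0, -0.152], 4], [[3.4, 3.6, 0], [0, 0, 0], 4], [[3.5, 3.6, 0], [0, 0, 0], 4], [[3.5, 3.6, 0], [0, 0, 0], 4], [[3.5, 3.6, 0], [0, 0, 0], 4], [[3.47, 3.61, 0], [0, 0, 0], 4], [[0, 0, 2], [0, 0, 0], 4], [[0, 0, 2], [0, 0, 0], 4], [[0, 0, 1.5], [0, 0, 0], 4], [[0, 0, 0], [0, 0, 0], 4]]}}

```text
time: 15.35
eef_pos: [0.502, -0.0726, 0.0822]
orientation: [-0.0, 0.998, -0.067, -0.001]
ft_force: [-0.5, 0.6, -1.4]
width: 0.0459
grip_force: 25.0
```

```bash
python3 - <<'E'
from h import *
plan([.5018,-.0739,.063],-.135)
E
```

```text
t 15.35 p [ 0.502  -0.0726  0.0822] yaw -0.135 tilt [-0.0017  0.0006] q [-0.38  0.46  1.74 -0.    0.95  1.33] F [-0.5  0.6 -1.4] w 0.0459
turn wz -0.0 then x,y,z cm [0.   0.13 1.92]
```

Emit:
{"api": "step_arm", "payload": {"rows": [[[0, 0.13, 0.7], [0, 0, 0], 4], [[0, 0, 0.7], [0, 0, 0], 4], [[0, 0, 0.5], [0, 0, 0], 4], [[0, 0, 0], [0, 0, 0], 5.6], [[0, 0, 0], [0, 0, 0], 5.6], [[0, 0, 0], [0, 0, 0], 5.6], [[0, 0, -2], [0, 0, 0], 5.6], [[0, 0, -3], [0, 0, 0], 5.6], [[0, 0, 0], [0, 0, 0], 0], [[0, 0, 0], [0, 0, 0], 0]]}}

```text
time: 16.6
eef_pos: [0.5019, -0.074, 0.113]
orientation: [-0.0, 0.998, -0.068, -0.0]
ft_force: [-0.4, 0.2, -0.3]
width: 0.0379
grip_force: 0.0
```

Emit:
{"api": "step_arm", "payload": {"rows": [[[0, 0, 0], [0, 0, 0], 0], [[0, 0, 0.8], [0, 0, 0], 0], [[0, 0, 0.8], [0, 0, 0], 0], [[0, 0, 0.4], [0, 0, 0], 0], [[0, 0, 0.4], [0, 0, 0], 0], [[0, 0, 0.4], [0, 0, 0], 0], [[0, 0, 0.3], [0, 0, 0], 0], [[0, 0, 0.3], [0, 0, 0], 0], [[0, 0, 0.2], [0, 0, 0], 0], [[0, 0, 0], [0, 0, 0], 0]]}}

```text
time: 17.85
eef_pos: [0.5039, -0.0746, 0.0806]
orientation: [0.001, 0.998, -0.067, 0.003]
ft_force: [-5.6, 3.0, 26.1]
width: 0.0005
grip_force: 12.9
```

Emit:
{"api": "step_arm", "payload": {"rows": [[[0, 0, 0], [0, 0, 0], 0], [[0, 0, -2], [0, 0, 0], 0], [[0, 0, -4], [0, 0, 0], 7], [[-2, -3, -2], [0, 0, 0], 7], [[-1, -4.5, 0], [0, 0, 0], 7], [[0, -4.5, 0], [0, 0, 0], 7], [[0, -4.5, 0], [0, 0, 0], 7], [[0, -4.5, 0], [0, 0, 0], 7], [[0, -4.5, 0], [0, 0, 0], 7], [[0, 0, 0], [0, 0, 0], 7]]}}

```text
time: 19.1
eef_pos: [0.5068, 0.1848, 0.1575]
orientation: [-0.0, 0.998, -0.066, 0.0]
ft_force: [-0.0, -0.3, 0.4]
width: 0.0703
grip_force: 0.0
```

```bash
cat >> h.py <<'E'
def slots():
    s=snapshot('top'); W=world(s)
    for o in loggers(s,0.038,0.055):
        if o[4]<14: print(o)
    for o in loggers_case(s,W): print('case',o)
    return s
def loggers_case(s,W):
    m=((W[...,2]>0.066)&(W[...,2]<0.1)&(W[...,1]>-.3)&(W[...,1]<.06)&(W[...,0]>.42)&(W[...,0]<.57)).astype(np.uint8)
    n,l,st,_=cv2.connectedComponentsWithStats(m,connectivity=4); out=[]
    for i in range(1,n):
        if st[i,4]>150:
            v,u=np.nonzero(l==i); out.append((rect(ray(s,np.c_[u,v],0.078)),round(float(np.median(W[l==i][:,2])),4)))
    return out
E
python3 - <<'E'
from h import *
s=slots()
plan([.5765,.227,.10],.258)
E
```

```text
((array([570.7, 356.3]), 89.9, 45.2, -18.05127716064453), np.int32(293), 0.0434, array([162., 161., 158.]), np.float64(7.0), (226, 166))
case ((array([513.4,   7.5]), 90.3, 45.8, -7.68572998046875), 0.077)
case ((array([501.9, -73.8]), 90.0, 46.7, -7.443931579589844), 0.0795)
t 19.15 p [0.5067 0.1833 0.1575] yaw -0.133 tilt [-0.0001 -0.0002] q [ 0.13  0.42  1.57 -0.    1.15  1.83] F [-0.4  0.2 -0.3] w 0.07
turn wz -0.391 then x,y,z cm [ 7.86 -2.45  5.75]
```

Emit:
{"api": "step_arm", "payload": {"rows": [[[0, 0, 0], [0, 0, -0.13], 7], [[0, 0, 0], [0, 0, -0.13], 7], [[0, 0, 0], [0, 0, -0.131], 7], [[4, -1.25, 0], [0, 0, 0], 7], [[3.86, -1.2, 0], [0, 0, 0], 7], [[0, 0, 2], [0, 0, 0], 7], [[0, 0, 2], [0, 0, 0], 7], [[0, 0, 1.7], [0, 0, 0], 7], [[0, 0, 0], [0, 0, 0], 7], [[0, 0, 0], [0, 0, 0], 7]]}}

```text
time: 20.4
eef_pos: [0.5772, 0.2259, 0.1016]
orientation: [-0.0, 0.992, 0.127, 0.001]
ft_force: [0.2, 0.4, 0.2]
width: 0.0698
grip_force: 0.0
```

```bash
python3 - <<'E'
from h import *
plan([.5765,.227,.018],.258)
s=snapshot('scene')
for o in loggers(s,0.038,0.055): 
    if o[4]<14: print(o)
W=world(s); print(loggers_case(s,W))
E
```

```text
t 20.4 p [0.5772 0.2259 0.1016] yaw 0.255 tilt [0.0013 0.0002] q [ 0.18  0.65  1.36 -0.    1.14  1.5 ] F [0.2 0.4 0.2] w 0.0698
turn wz -0.003 then x,y,z cm [-0.04 -0.12  8.36]
((array([580.1, 229. ]), 92.7, 48.0, 15.076480865478516), np.int32(377), 0.0446, array([163., 159., 152.]), np.float64(12.0), (316, 262))
((array([574.5, 358.4]), 90.5, 49.7, -18.874114990234375), np.int32(482), 0.0445, array([188., 185., 180.]), np.float64(8.0), (344, 293))
[((array([518.1, -73. ]), 68.9, 60.1, -10.457443237304688), 0.0816), ((array([525. ,   8.8]), 79.6, 52.8, -7.131019592285156), 0.0792)]
```

Emit:
{"api": "step_arm", "payload": {"rows": [[[0, -0.1, 1.5], [0, 0, 0], 7], [[0, 0, 2], [0, 0, 0], 7], [[0, 0, 2], [0, 0, 0], 7], [[0, 0, 1.9], [0, 0, 0], 7], [[0, 0, 0.8], [0, 0, 0], 7], [[0, 0, 0.15], [0, 0, 0], 7], [[0, 0, 0], [0, 0, 0], 4], [[0, 0, 0], [0, 0, 0], 4], [[0, 0, 0], [0, 0, 0], 4], [[0, 0, 0], [0, 0, 0], 4]], "force": 25}}

```text
time: 21.7
eef_pos: [0.5768, 0.2271, 0.0177]
orientation: [0.0, 0.992, 0.128, 0.0]
ft_force: [-1.2, -0.7, 3.2]
width: 0.0457
grip_force: 25.0
```

Emit:
{"api": "step_arm", "payload": {"rows": [[[0, 0, -1], [0, 0, 0], 4], [[0, 0, -2], [0, 0, 0], 4], [[0, 0, -3], [0, 0, 0], 4], [[0, 0, -3], [0, 0, 0], 4], [[-3, 0, -3], [0, 0, 0.13], 4], [[-3, 3, 0], [0, 0, 0.13], 4], [[-3, 4, 0], [0, 0, 0.13], 4], [[-3, 4, 0], [0, 0, 0], 4], [[-2, 4, 0], [0, 0, 0], 4], [[0, 4, 0], [0, 0, 0], 4]]}}

```text
time: 22.95
eef_pos: [0.4246, 0.0332, 0.1385]
orientation: [0.0, 0.998, -0.067, 0.001]
ft_force: [0.3, -0.5, -1.7]
width: 0.0456
grip_force: 25.0
```

```bash
python3 - <<'E'
from h import *
plan([.4910,-.1531,.063],-.135)
E
```

```text
t 22.95 p [0.4246 0.0332 0.1385] yaw -0.134 tilt [ 0.0015 -0.0002] q [-0.2   0.21  1.92  0.    1.01  1.51] F [ 0.3 -0.5 -1.7] w 0.0456
turn wz 0.001 then x,y,z cm [ 9.09 17.56  7.55]
```

Emit:
{"api": "step_arm", "payload": {"rows": [[[1.8, 3.5, 0], [0, 0, 0], 4], [[1.8, 3.5, 0], [0, 0, 0], 4], [[1.8, 3.5, 0], [0, 0, 0], 4], [[1.8, 3.5, 0], [0, 0, 0], 4], [[1.89, 3.56, 0], [0, 0, 0], 4], [[0, 0, 2], [0, 0, 0], 4], [[0, 0, 2], [0, 0, 0], 4], [[0, 0, 1.5], [0, 0, 0], 4], [[0, 0, 0], [0, 0, 0], 4], [[0, 0, 0], [0, 0, 0], 4]]}}

```text
time: 24.2
eef_pos: [0.4927, -0.1524, 0.0831]
orientation: [0.0, 0.998, -0.067, 0.001]
ft_force: [0.0, -0.1, -1.8]
width: 0.0458
grip_force: 25.0
```

```bash
python3 - <<'E'
from h import *
plan([.4910,-.1531,.063],-.135)
E
```

```text
t 24.2 p [ 0.4927 -0.1524  0.0831] yaw -0.134 tilt [ 0.0012 -0.0007] q [-0.53  0.47  1.71 -0.    0.95  1.18] F [ 0.  -0.1 -1.8] w 0.0458
turn wz 0.001 then x,y,z cm [-0.16  0.09  2.01]
```

Emit:
{"api": "step_arm", "payload": {"rows": [[[-0.15, 0.1, 0.7], [0, 0, 0], 4], [[0, 0, 0.7], [0, 0, 0], 4], [[0, 0, 0.6], [0, 0, 0], 4], [[0, 0, 0], [0, 0, 0], 5.6], [[0, 0, 0], [0, 0, 0], 5.6], [[0, 0, 0], [0, 0, 0], 5.6], [[0, 0, -2], [0, 0, 0], 5.6], [[0, 0, -3], [0, 0, 0], 5.6], [[0, 0, 0], [0, 0, 0], 0], [[0, 0, 0], [0, 0, 0], 0]]}}

```text
time: 25.45
eef_pos: [0.4903, -0.1529, 0.1115]
orientation: [-0.0, 0.998, -0.067, -0.001]
ft_force: [0.0, 0.6, -1.1]
width: 0.0379
grip_force: 0.0
```

Emit:
{"api": "step_arm", "payload": {"rows": [[[0, 0, 0], [0, 0, 0], 0], [[0, 0, 0.8], [0, 0, 0], 0], [[0, 0, 0.8], [0, 0, 0], 0], [[0, 0, 0.4], [0, 0, 0], 0], [[0, 0, 0.4], [0, 0, 0], 0], [[0, 0, 0.4], [0, 0, 0], 0], [[0, 0, 0.4], [0, 0, 0], 0], [[0, 0, 0.3], [0, 0, 0], 0], [[0, 0, 0.2], [0, 0, 0], 0], [[0, 0, 0], [0, 0, 0], 0]]}}

```text
time: 26.7
eef_pos: [0.4937, -0.1541, 0.0784]
orientation: [0.001, 0.998, -0.067, 0.004]
ft_force: [4.7, 3.7, 20.4]
width: 0.0002
grip_force: 10.6
```

Emit:
{"api": "step_arm", "payload": {"rows": [[[0, 0, 0.1], [0, 0, 0], 0], [[0, 0, 0.1], [0, 0, 0], 0], [[0, 0, 0], [0, 0, 0], 0], [[0, 0, 0], [0, 0, 0], 0], [[0, 0, 0], [0, 0, 0], 0], [[0, 0, 0], [0, 0, 0], 0], [[0, 0, 0], [0, 0, 0], 0], [[0, 0, 0], [0, 0, 0], 0], [[0, 0, 0], [0, 0, 0], 0], [[0, 0, 0], [0, 0, 0], 0]]}}

```text
time: 27.95
eef_pos: [0.4938, -0.154, 0.0783]
orientation: [0.002, 0.998, -0.067, 0.005]
ft_force: [-2.9, 5.8, 42.3]
width: 0.0004
grip_force: 21.1
```

Emit:
{"api": "step_arm", "payload": {"rows": [[[0, 0, -2], [0, 0, 0], 0], [[0, 0, -2], [0, 0, 0], 0], [[0, -4, 0], [0, 0, 0], 0], [[0, -4, 0], [0, 0, 0], 0], [[0, 0, 0], [0, 0, 0], 0], [[0, 0, 2], [0, 0, 0], 0], [[0, 0, 0.8], [0, 0, 0], 0], [[0, 0, 0.4], [0, 0, 0], 0], [[0, 0, 0.4], [0, 0, 0], 0], [[0, 0, 0.2], [0, 0, 0], 0]]}}

```text
time: 29.2
eef_pos: [0.5041, -0.0747, 0.0783]
orientation: [0.001, 0.998, -0.067, 0.004]
ft_force: [-4.2, 4.3, 35.3]
width: 0.0004
grip_force: 18.1
```

Emit:
{"api": "step_arm", "payload": {"rows": [[[0, 0, 0.1], [0, 0, 0], 0], [[0, 0, 0.1], [0, 0, 0], 0], [[0, 0, 0], [0, 0, 0], 0], [[0, 0, 0], [0, 0, 0], 0], [[0, 0, -2], [0, 0, 0], 0], [[0, 0, -4], [0, 0, 0], 7], [[-2, -3, -2], [0, 0, 0], 7], [[-4, -4, 0], [0, 0, 0], 7], [[-4, -4, 0], [0, 0, 0], 7], [[0, -4, 0], [0, 0, 0], 7]]}}

```text
time: 30.45
eef_pos: [0.4207, 0.0893, 0.1538]
orientation: [0.0, 0.998, -0.067, 0.0]
ft_force: [0.5, -0.3, -0.5]
width: 0.0482
grip_force: 0.0
```

```bash
python3 - <<'E'
from h import *
s=slots()
print(loggers_case(snapshot('scene'),world(snapshot('scene'))))
plan([.5707,.356,.10],-.317)
E
```

```text
((array([570.6, 356.1]), 89.2, 46.0, -19.2069091796875), np.int32(351), 0.0432, array([171., 170., 168.]), np.float64(6.0), (228, 165))
case ((array([513.4,   7.5]), 90.3, 45.8, -7.68572998046875), 0.0772)
case ((array([503.4, -74. ]), 89.7, 46.1, -7.811439514160156), 0.0773)
case ((array([ 492.4, -152.6]), 89.6, 46.9, -7.937957763671875), 0.0771)
[((array([ 497.7, -148.3]), 93.2, 60.1, -7.396583557128906), 0.0782), ((array([508.1, -69.7]), 91.9, 58.2, -8.319961547851562), 0.0784), ((array([518.2,  11.8]), 92.6, 57.1, -7.3965606689453125), 0.0783)]
t 30.6 p [0.4225 0.0891 0.1537] yaw -0.132 tilt [ 0.0012 -0.0001] q [-0.06  0.2   1.88 -0.    1.06  1.64] F [-0.2 -0.1 -0.1] w 0.0603
turn wz 0.185 then x,y,z cm [  5.76 -29.98   5.37]
```

Emit:
{"api": "step_arm", "payload": {"rows": [[[0, 0, 0], [0, 0, 0.185], 7], [[0, -4, 0], [0, 0, 0], 7], [[0, -4, 0], [0, 0, 0], 7], [[0, -4, 0], [0, 0, 0], 7], [[1, -4, 0], [0, 0, 0], 7], [[1, -4, 0], [0, 0, 0], 7], [[1, -4, 1], [0, 0, 0], 7], [[1, -4, 2], [0, 0, 0], 7], [[1.76, -2, 2.3], [0, 0, 0], 7], [[0, 0, 0], [0, 0, 0], 7]]}}

```text
time: 31.85
eef_pos: [0.5718, 0.3538, 0.0977]
orientation: [0.001, 0.987, -0.159, -0.001]
ft_force: [-0.9, -0.6, -0.3]
width: 0.0697
grip_force: 0.0
```

```bash
python3 - <<'E'
from h import *
plan([.5707,.356,.018],-.322)
s=snapshot('scene')
for o in loggers(s,0.038,0.055): 
    if o[4]<14: print(o)
E
```

```text
t 31.85 p [0.5718 0.3538 0.0977] yaw -0.32 tilt [-0.0032 -0.0015] q [ 0.38  0.76  1.16 -0.    1.22  2.27] F [-0.9 -0.6 -0.3] w 0.0697
turn wz 0.002 then x,y,z cm [-0.17 -0.17  7.97]
((array([574.2, 358.3]), 90.4, 48.1, -20.152191162109375), np.int32(315), 0.0449, array([188., 185., 179.]), np.float64(7.0), (340, 295))
```

Emit:
{"api": "step_arm", "payload": {"rows": [[[-0.1, -0.15, 1.5], [0, 0, 0], 7], [[0, 0, 2], [0, 0, 0], 7], [[0, 0, 2], [0, 0, 0], 7], [[0, 0, 1.7], [0, 0, 0], 7], [[0, 0, 0.7], [0, 0, 0], 7], [[0, 0, 0.1], [0, 0, 0], 7], [[0, 0, 0], [0, 0, 0], 4], [[0, 0, 0], [0, 0, 0], 4], [[0, 0, 0], [0, 0, 0], 4], [[0, 0, 0], [0, 0, 0], 4]], "force": 25}}

```text
time: 33.15
eef_pos: [0.5709, 0.3569, 0.0208]
orientation: [-0.0, 0.987, -0.159, 0.0]
ft_force: [-0.4, 1.2, 2.8]
width: 0.0459
grip_force: 25.0
```

Emit:
{"api": "step_arm", "payload": {"rows": [[[0, 0, -1], [0, 0, 0], 4], [[0, 0, -2], [0, 0, 0], 4], [[0, 0, -3], [0, 0, 0], 4], [[0, 0, -3], [0, 0, 0], 4], [[-3, 2, -3], [0, 0, -0.1], 4], [[-3, 4, 0], [0, 0, -0.087], 4], [[-3, 4, 0], [0, 0, 0], 4], [[-1, 4.5, 0], [0, 0, 0], 4], [[0, 4.5, 0], [0, 0, 0], 4], [[0, 4.5, 0], [0, 0, 0], 4]]}}

```text
time: 34.4
eef_pos: [0.4351, 0.1452, 0.1416]
orientation: [-0.0, 0.998, -0.066, 0.001]
ft_force: [0.5, -1.1, -0.9]
width: 0.0458
grip_force: 25.0
```

```bash
python3 - <<'E'
from h import *
plan([.4802,-.2324,.063],-.135)
E
```

```text
t 34.4 p [0.4351 0.1452 0.1416] yaw -0.132 tilt [ 0.0022 -0.    ] q [ 0.07  0.28  1.82 -0.    1.04  1.77] F [ 0.5 -1.1 -0.9] w 0.0458
turn wz 0.003 then x,y,z cm [ 9.55 36.81  7.86]
```

Emit:
{"api": "step_arm", "payload": {"rows": [[[1.0, 4, 0], [0, 0, 0.003], 4], [[1, 4, 0], [0, 0, 0], 4], [[1, 4, 0], [0, 0, 0], 4], [[1, 4, 0], [0, 0, 0], 4], [[1, 4, 0], [0, 0, 0], 4], [[1, 4, 0], [0, 0, 0], 4], [[1, 4, 0], [0, 0, 0], 4], [[1.2, 4.4, 0], [0, 0, 0], 4], [[1.35, 4.4, 2], [0, 0, 0], 4], [[0, 0, 3], [0, 0, 0], 4]]}}

```text
time: 35.65
eef_pos: [0.4811, -0.2344, 0.0914]
orientation: [0.001, 0.998, -0.069, 0.002]
ft_force: [0.2, 0.5, -2.1]
width: 0.0456
grip_force: 25.0
```

```bash
python3 - <<'E'
from h import *
plan([.4802,-.2324,.065],-.135)
E
```

```text
t 35.65 p [ 0.4811 -0.2344  0.0914] yaw -0.138 tilt [ 0.0033 -0.003 ] q [-0.67  0.49  1.65 -0.    0.99  1.04] F [ 0.2  0.5 -2.1] w 0.0456
turn wz -0.003 then x,y,z cm [-0.12 -0.18  2.64]
```

Emit:
{"api": "step_arm", "payload": {"rows": [[[0, 0, 0.8], [0, 0, 0], 4], [[0, 0, 0], [0, 0, 0], 4], [[0, 0, 0], [0, 0, 0], 4], [[0, 0, 0], [0, 0, 0], 4], [[0, 0, 0], [0, 0, 0], 4], [[0, 0, 0], [0, 0, 0], 4], [[0, 0, 0], [0, 0, 0], 4], [[0, 0, 0], [0, 0, 0], 4], [[0, 0, 0], [0, 0, 0], 4], [[0, 0, 0], [0, 0, 0], 4]]}}

```text
time: 36.9
eef_pos: [0.4804, -0.231, 0.0822]
orientation: [-0.0, 0.998, -0.068, -0.0]
ft_force: [0.4, 0.1, -1.8]
width: 0.046
grip_force: 25.0
```

```bash
python3 - <<'E'
from h import *
plan([.4802,-.2324,.065],-.135)
E
```

```text
t 36.9 p [ 0.4804 -0.231   0.0822] yaw -0.135 tilt [-0.0001  0.0001] q [-0.67  0.51  1.66  0.    0.98  1.04] F [ 0.4  0.1 -1.8] w 0.046
turn wz -0.0 then x,y,z cm [0.   0.14 1.72]
```

Emit:
{"api": "step_arm", "payload": {"rows": [[[0, 0.1, 0.6], [0, 0, 0], 4], [[0, 0, 0.6], [0, 0, 0], 4], [[0, 0, 0.5], [0, 0, 0], 4], [[0, 0, 0], [0, 0, 0], 5.6], [[0, 0, 0], [0, 0, 0], 5.6], [[0, 0, 0], [0, 0, 0], 5.6], [[0, 0, -2], [0, 0, 0], 5.6], [[0, 0, -3], [0, 0, 0], 5.6], [[0, 0, 0], [0, 0, 0], 0], [[0, 0, 0], [0, 0, 0], 0]]}}

```text
time: 38.15
eef_pos: [0.4799, -0.2318, 0.1145]
orientation: [-0.0, 0.998, -0.068, -0.0]
ft_force: [-0.6, -0.0, 0.2]
width: 0.0379
grip_force: 0.0
```

Emit:
{"api": "step_arm", "payload": {"rows": [[[0, 0, 0.2], [0, 0, 0], 0], [[0, 0, 0.8], [0, 0, 0], 0], [[0, 0, 0.8], [0, 0, 0], 0], [[0, 0, 0.4], [0, 0, 0], 0], [[0, 0, 0.4], [0, 0, 0], 0], [[0, 0, 0.4], [0, 0, 0], 0], [[0, 0, 0.4], [0, 0, 0], 0], [[0, 0, 0.4], [0, 0, 0], 0], [[0, 0, 0.3], [0, 0, 0], 0], [[0, 0, 0], [0, 0, 0], 0]]}}

```text
time: 39.4
eef_pos: [0.4833, -0.2333, 0.0784]
orientation: [0.002, 0.998, -0.068, 0.005]
ft_force: [2.7, 5.5, 27.8]
width: 0.0004
grip_force: 14.2
```

Emit:
{"api": "step_arm", "payload": {"rows": [[[0, 0, 0], [0, 0, 0], 0], [[0, 0, -2], [0, 0, 0], 0], [[0, 0, -4], [0, 0, 0], 0], [[0, 0, -4], [0, 0, 0], 0], [[-2, 0, -4], [0, 0, 0], 0], [[-2, 0, -4], [0, 0, 0], 0], [[-3, 3, -2.5], [0, 0, 0], 0], [[0, 4, 0], [0, 0, 0], 0], [[0, 2, 0], [0, 0, 0], 0], [[0, 0, 0], [0, 0, 0], 0]]}}

```text
time: 40.65
eef_pos: [0.3987, -0.3122, 0.2785]
orientation: [-0.001, 0.998, -0.068, -0.0]
ft_force: [-1.0, 0.7, -0.1]
width: 0.0002
grip_force: 0.0
```

```bash
python3 - <<'E'
from h import *
s=snapshot('top'); W=world(s)
print(loggers_case(s,W)); s2=snapshot('scene'); print(loggers_case(s2,world(s2)))
th=-.135; ex=np.array([np.cos(th),np.sin(th)]); ey=np.array([-ex[1],ex[0]])
s0=dict(np.load('top0.npz')); W=world(s0)
A=W[...,:2]@ex; B=W[...,:2]@ey
for lo in np.arange(-.32,.12,.04):
    k=(B>lo)&(B<lo+.04)&(A>.65)&(A<.85)&(W[...,2]>.04)
    if k.any(): print(round(lo,2),k.sum(),A[k].min().round(3),[W[...,2][k&(A<a)].max().round(3) if (k&(A<a)).any() else None for a in (.7,.74,.78)])
A0,B0=.68,-.16; p=A0*ex+B0*ey; print(p); plan([p[0],p[1],.27],-.135)
save('t3',cv2.resize(s['img'][100:260,290:450],None,fx=3.6,fy=3.6,interpolation=cv2.INTER_CUBIC))
E
```

```text
[((array([513.5,   7.5]), 90.2, 45.8, -7.68572998046875), 0.0773), ((array([503.3, -73.8]), 90.1, 46.3, -7.6049041748046875), 0.0772), ((array([ 492.2, -152.7]), 90.1, 46.8, -8.086517333984375), 0.0771), ((array([ 481.7, -230.9]), 89.9, 47.8, -7.535400390625), 0.077)]
[((array([ 486.7, -226.8]), 93.5, 60.4, -7.770294189453125), 0.0788), ((array([ 497.4, -148.1]), 92.6, 60.4, -7.396583557128906), 0.0784), ((array([507. , -72.1]), 95.7, 58.4, -6.799217224121094), 0.0783), ((array([517.9,  11.9]), 92.0, 57.2, -7.3985137939453125), 0.0786)]
-0.28 118 0.802 [None, None, None]
-0.24 139 0.798 [None, None, None]
-0.2 372 0.791 [None, None, None]
-0.16 441 0.786 [None, None, None]
-0.12 145 0.78 [None, None, np.float64(0.09)]
-0.08 455 0.664 [np.float64(0.144), np.float64(0.144), np.float64(0.144)]
-0.04 527 0.664 [np.float64(0.149), np.float64(0.149), np.float64(0.149)]
-0.0 181 0.765 [None, None, np.float64(0.099)]
0.04 504 0.76 [None, None, np.float64(0.159)]
0.08 518 0.754 [None, None, np.float64(0.155)]
[ 0.65227846 -0.25006562]
t 40.75 p [ 0.399  -0.3109  0.2788] yaw -0.135 tilt [-0.0005  0.0011] q [-0.89  0.24  1.48  0.    1.42  0.81] F [-0.3  1.1  0.2] w 0.0004
turn wz 0.0 then x,y,z cm [24.27 -9.44  0.88]
```

View pics/t3.png

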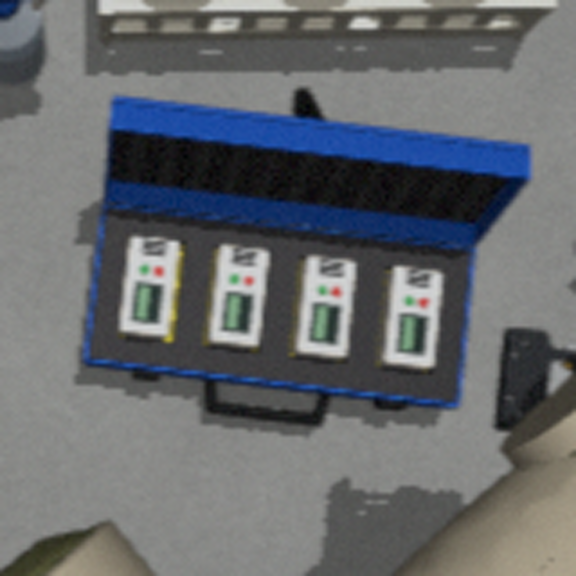

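All four loggers are home: tops at 77 mm in both views, at crop px (150,288), (238,295), (325,305) and (412,315). Now I'll go over and behind the lid.

Emit:
{"api": "step_arm", "payload": {"rows": [[[3, -1.2, 0], [0, 0, 0], 0], [[3, -1.2, 0], [0, 0, 0], 0], [[3, -1.2, 0], [0, 0, 0], 0], [[3, -1.2, 0], [0, 0, 0], 0], [[3, -1.2, 0], [0, 0, 0], 0], [[3, -1.2, 0], [0, 0, 0], 0], [[3, -1.2, 0], [0, 0, 0], 0], [[3.3, -1, 0], [0, 0, 0], 0], [[0, 0, 0], [0, 0, 0], 0], [[0, 0, 0], [0, 0, 0], 0]]}}

```text
time: 42.0
eef_pos: [0.6519, -0.2507, 0.2792]
orientation: [-0.0, 0.998, -0.067, -0.0]
ft_force: [-0.6, -0.3, -0.2]
width: 0.0002
grip_force: 0.0
```

```bash
python3 - <<'E'
from h import *
plan([.6523,-.2501,.185],-.135)
E
```

```text
t 42.0 p [ 0.6519 -0.2507  0.2792] yaw -0.134 tilt [-0.0006  0.0002] q [-0.53  0.72  0.76 -0.    1.66  1.17] F [-0.6 -0.3 -0.2] w 0.0002
turn wz 0.001 then x,y,z cm [ 0.03 -0.06  9.42]
```

Emit:
{"api": "step_arm", "payload": {"rows": [[[0, 0, 3], [0, 0, 0], 0], [[0, 0, 3.2], [0, 0, 0], 0], [[0, 0, 3], [0, 0, 0], 0], [[0, 0, 0], [0, 0, 0], 0], [[-1.8, 0, 0], [0, 0, 0], 0], [[-1.7, 0, 0], [0, 0, 0], 0], [[-1.7, 0, 0], [0, 0, 0], 0], [[-1.6, 0, 0], [0, 0, 0], 0], [[0, 0, 0], [0, 0, 0], 0], [[0, 0, 0], [0, 0, 0], 0]]}}

```text
time: 43.25
eef_pos: [0.585, -0.2424, 0.1882]
orientation: [0.0, 0.998, -0.068, 0.0]
ft_force: [0.7, -0.5, 1.0]
width: 0.0007
grip_force: 0.3
```

```bash
python3 - <<'E'
from h import *
plan([.6523,-.2501,.187],-.135)
s=snapshot('scene'); save('s4',cv2.resize(s['img'][60:260,180:380],None,fx=3,fy=3,interpolation=cv2.INTER_CUBIC))
E
```

```text
t 43.25 p [ 0.585  -0.2424  0.1882] yaw -0.135 tilt [ 0.0007 -0.0006] q [-0.58  0.59  1.21 -0.    1.34  1.13] F [ 0.7 -0.5  1. ] w 0.0007
turn wz -0.0 then x,y,z cm [ 6.77 -0.14  0.12]
```

View pics/s4.png

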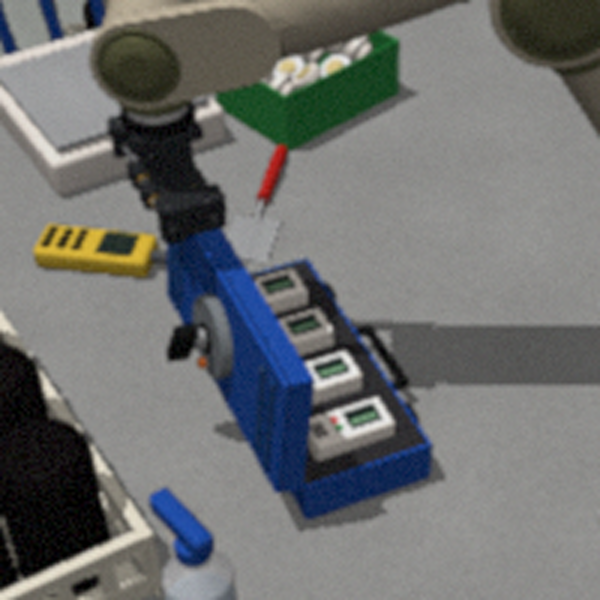

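The lid is near upright and moving with the fingers, which are behind its free edge at px (190,230). Continuing along the arc.

Emit:
{"api": "step_arm", "payload": {"rows": [[[-1, 0, 0], [0, 0, 0], 0], [[-1, 0, 0], [0, 0, 0], 0], [[-1, 0, 0], [0, 0, 0], 0], [[-1, 0, 0], [0, 0, 0], 0], [[-1, 0, 0.2], [0, 0, 0], 0], [[-1, 0, 0.2], [0, 0, 0], 0], [[-1, 0, 0.3], [0, 0, 0], 0], [[-0.9, 0, 0.3], [0, 0, 0], 0], [[-0.7, 0, 0.4], [0, 0, 0], 0], [[-0.6, 0, 0.4], [0, 0, 0], 0]]}}

```text
time: 44.55
eef_pos: [0.4931, -0.2298, 0.169]
orientation: [-0.0, 0.998, -0.068, -0.0]
ft_force: [2.2, -0.4, 0.9]
width: 0.0006
grip_force: 1.0
```

Emit:
{"api": "step_arm", "payload": {"rows": [[[-0.7, 0, 0.5], [0, 0, 0], 0], [[-0.7, 0, 0.6], [0, 0, 0], 0], [[-0.6, 0, 0.7], [0, 0, 0], 0], [[-0.6, 0, 0.7], [0, 0, 0], 0], [[-0.5, 0, 0.7], [0, 0, 0], 0], [[-0.5, 0, 0.8], [0, 0, 0], 0], [[-0.4, 0, 0.8], [0, 0, 0], 0], [[-0.3, 0, 0.8], [0, 0, 0], 0], [[-0.3, 0, 0.8], [0, 0, 0], 0], [[0, 0, 0.4], [0, 0, 0], 0]]}}

```text
time: 45.8
eef_pos: [0.4478, -0.2235, 0.1006]
orientation: [-0.0, 0.998, -0.068, -0.0]
ft_force: [0.1, -0.2, 1.2]
width: 0.0006
grip_force: 0.3
```

```bash
python3 - <<'E'
from h import *
o,R=tool(); p=o['eef_pos']; th=-.135
print('A',p[0]*np.cos(th)+p[1]*np.sin(th),'B',-p[0]*np.sin(th)+p[1]*np.cos(th),p[2],o['ft_force'])
s=snapshot('scene'); save('s5',cv2.resize(s['img'][60:260,180:380],None,fx=3,fy=3,interpolation=cv2.INTER_CUBIC))
E
```

```text
A 0.4738200443369287 B -0.16118851886285282 0.10056476988012444 [ 0.05982328 -0.20859615  1.22635867]
```

View pics/s5.png

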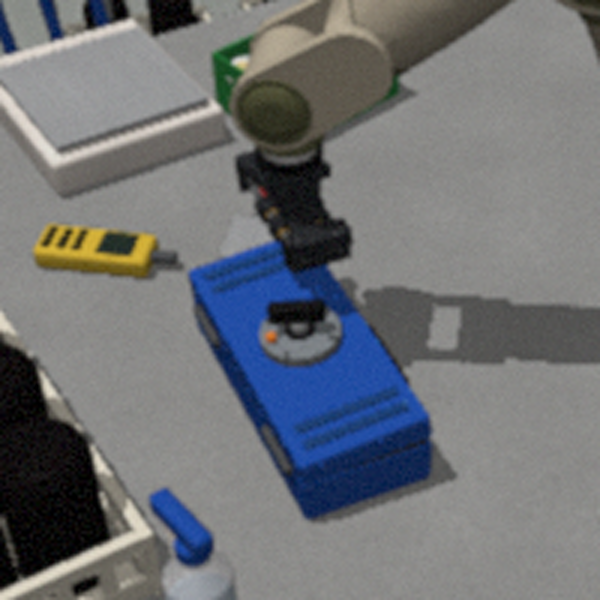

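The lid is nearly shut, with the knob at px (297,310) and the orange pin at (270,337). Press it home, then back off and measure the knob.

Emit:
{"api": "step_arm", "payload": {"rows": [[[-0.3, 0, 0.4], [0, 0, 0], 0], [[-0.3, 0, 0.4], [0, 0, 0], 0], [[0, 0, 0.3], [0, 0, 0], 0], [[0, 0, 0.2], [0, 0, 0], 0], [[0, 0, 0.1], [0, 0, 0], 0], [[0, 0, 0], [0, 0, 0], 0], [[0, 0, 0], [0, 0, 0], 0], [[0, 0, 0], [0, 0, 0], 0], [[0, 0, 0], [0, 0, 0], 0], [[0, 0, 0], [0, 0, 0], 0]]}}

```text
time: 47.1
eef_pos: [0.442, -0.2228, 0.0901]
orientation: [0.0, 0.998, -0.067, -0.0]
ft_force: [-14.3, 8.6, 36.6]
width: 0.0003
grip_force: 18.2
```

Emit:
{"api": "step_arm", "payload": {"rows": [[[0, 0, -2], [0, 0, 0], 0], [[0, 0, -4], [0, 0, 0], 0], [[0, 0, -4], [0, 0, 0], 7], [[0, 0, -4], [0, 0, 0], 7], [[-3, 0, -2], [0, 0, 0], 7], [[-4, 0, 0], [0, 0, 0], 7], [[-4, 2, 0], [0, 0, 0], 7], [[0, 3, 0], [0, 0, 0], 7], [[0, 3, 0], [0, 0, 0], 7], [[0, 0, 0], [0, 0, 0], 7]]}}

```text
time: 48.35
eef_pos: [0.322, -0.2884, 0.247]
orientation: [-0.0, 0.998, -0.069, -0.0]
ft_force: [-0.3, -0.1, 0.0]
width: 0.0699
grip_force: 0.0
```

```bash
cat >> h.py <<'E'
def knob():
    s=snapshot('top'); W=world(s); hsv=cv2.cvtColor(s['img'],cv2.COLOR_RGB2HSV)
    box=(W[...,1]>-.2)&(W[...,1]<0)&(W[...,0]>.42)&(W[...,0]<.6)
    k=box&(W[...,2]>.125)&(W[...,2]<.155); v,u=np.nonzero(k)
    print('wing',rect(ray(s,np.c_[u,v],.144)),k.sum(),np.percentile(W[k][:,2],[10,50,90]).round(4))
    hs=box&(W[...,2]>.097)&(W[...,2]<.112); v,u=np.nonzero(hs); P=ray(s,np.c_[u,v],.104)
    c,r=cv2.minEnclosingCircle((P[:,:2]*1000).astype(np.float32)); print('housing',c,r)
    hue=hsv[...,0]; pin=box&(hue>3)&(hue<16)&(hsv[...,1]>150)&(hsv[...,2]>110)
    if pin.any(): v,u=np.nonzero(pin); print('pin',pin.sum(),ray(s,np.c_[u,v],.11).mean(0),'z',W[pin][:,2].round(4))
    lid=box&(W[...,2]>.06)&(W[...,2]<.097); print('lid z',np.percentile(W[lid][:,2],[10,50,90]))
    return s
E
python3 - <<'E'
from h import *
s=knob(); o,R=tool(); print(o['eef_pos'],o['qpos'].round(2))
save('t5',cv2.resize(s['img'][120:230,300:440],None,fx=5,fy=5,interpolation=cv2.INTER_CUBIC))
E
```

```text
wing (array([ 496.9, -113.1]), 64.3, 16.0, -33.03507995605469) 107 [0.138  0.1421 0.1455]
housing (497.5862121582031, -113.47734832763672) 45.77470397949219
pin 4 [ 0.5296591  -0.11736783  0.11      ] z [0.1114 0.113  0.1079 0.1109]
lid z [0.08606777 0.0891511  0.09212994]
[ 0.32218906 -0.28732628  0.24694532] [-1.    0.1   1.74  0.    1.3   0.71]
```

View pics/t5.png

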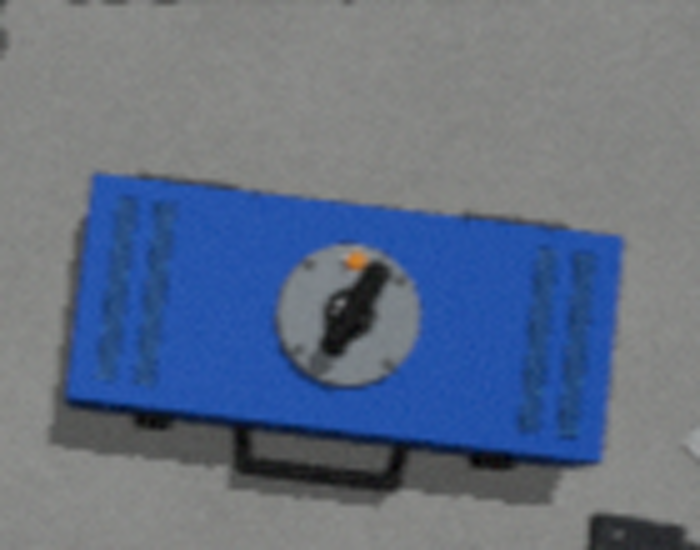

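The lid is shut: the lid top is at 89 mm, and the pin at px (355,260) stands about 8 mm proud. The wing is centred at (0.497,−0.113) and points to yaw −33°. I'll approach with tool yaw 2.565 so that joint 6 has about 4 rad of clockwise travel.

Emit:
{"api": "step_arm", "payload": {"rows": [[[0, 0, 0], [0, 0, -0.18], 5], [[0, 0, 0], [0, 0, -0.18], 5], [[0, 0, 0], [0, 0, -0.18], 5], [[0, 0, 0], [0, 0, -0.18], 5], [[0, 0, 0], [0, 0, -0.18], 5], [[0, 0, 0], [0, 0, -0.18], 5], [[0, 0, 0], [0, 0, -0.18], 5], [[0, 0, 0], [0, 0, -0.18], 5], [[0, 0, 0], [0, 0, -0.18], 5], [[0, 0, 0], [0, 0, -0.18], 5]]}}

```text
time: 49.65
eef_pos: [0.3226, -0.2862, 0.2472]
orientation: [-0.0, 0.67, 0.742, 0.0]
ft_force: [0.7, -0.5, 0.6]
width: 0.0501
grip_force: 0.0
```

Emit:
{"api": "step_arm", "payload": {"rows": [[[0, 0, 0], [0, 0, -0.18], 5], [[0, 0, 0], [0, 0, -0.18], 5], [[0, 0, 0], [0, 0, -0.18], 5], [[0, 0, 0], [0, 0, -0.18], 5], [[0, 0, 0], [0, 0, -0.18], 5], [[0, 0, 0], [0, 0, 0], 5], [[0, 0, 0], [0, 0, 0], 5], [[0, 0, 0], [0, 0, 0], 5], [[0, 0, 0], [0, 0, 0], 5], [[0, 0, 0], [0, 0, 0], 5]]}}

```text
time: 50.9
eef_pos: [0.3224, -0.2873, 0.2472]
orientation: [0.0, 0.285, 0.959, -0.0]
ft_force: [-1.1, -0.4, -0.2]
width: 0.0501
grip_force: 0.0
```

```bash
python3 - <<'E'
from h import *
plan([.497,-.113,.18],2.565)
E
```

```text
t 50.9 p [ 0.3224 -0.2873  0.2472] yaw 2.564 tilt [ 0. -0.] q [-1.    0.1   1.74  0.    1.3  -1.99] F [-1.1 -0.4 -0.2] w 0.0501
turn wz -0.001 then x,y,z cm [-5.14 24.13  6.72]
```

Emit:
{"api": "step_arm", "payload": {"rows": [[[-0.8, 4, 0], [0, 0, 0], 5], [[-0.9, 4, 0], [0, 0, 0], 5], [[-0.9, 4, 0], [0, 0, 0], 5], [[-0.9, 4, 0], [0, 0, 0], 5], [[-0.9, 4, 0], [0, 0, 0], 5], [[-0.74, 4.13, 0], [0, 0, 0], 5], [[0, 0, 2.5], [0, 0, 0], 5], [[0, 0, 2.2], [0, 0, 0], 5], [[0, 0, 2], [0, 0, 0], 5], [[0, 0, 0], [0, 0, 0], 5]]}}

```text
time: 52.15
eef_pos: [0.4965, -0.1128, 0.1792]
orientation: [-0.001, 0.285, 0.959, 0.0]
ft_force: [-0.1, -0.3, -0.2]
width: 0.05
grip_force: 0.0
```

```bash
python3 - <<'E'
from h import *
plan([.497,-.113,.121],2.565)
E
```

```text
t 52.15 p [ 0.4965 -0.1128  0.1792] yaw 2.564 tilt [-0.0025  0.0012] q [-0.45  0.34  1.63  0.    1.18 -1.45] F [-0.1 -0.3 -0.2] w 0.05
turn wz -0.001 then x,y,z cm [-0.05  0.01  5.82]
```

Emit:
{"api": "step_arm", "payload": {"rows": [[[0, 0, 2], [0, 0, 0], 5], [[0, 0, 2], [0, 0, 0], 5], [[0, 0, 1.4], [0, 0, 0], 5], [[0, 0, 0.4], [0, 0, 0], 5], [[0, 0, 0], [0, 0, 0], 5], [[0, 0, 0], [0, 0, 0], 1], [[0, 0, 0], [0, 0, 0], 1], [[0, 0, 0], [0, 0, 0], 1], [[0, 0, 0], [0, 0, 0], 1], [[0, 0, 0], [0, 0, 0], 1]], "force": 50}}

```text
time: 53.4
eef_pos: [0.4973, -0.1128, 0.1224]
orientation: [0.0, 0.284, 0.959, 0.0]
ft_force: [1.7, 3.6, 1.0]
width: 0.0156
grip_force: 50.0
```

```bash
cat >> h.py <<'E'
def tq():
    o,R=tool(); y=np.arctan2(R[1,0],R[0,0])
    t=[]
    print('t',round(o['time'],2),'yaw',round(y,3),'turned',round((2.565-y)%(2*np.pi) if y<2.6 else 2.565-y,3),'Mz',round(o['torque'][2],3),'M',o['torque'].round(2),'F',o['ft_force'].round(1),'p',o['eef_pos'].round(4),'w',round(o['width'],4),'eff6',round(o['effort'][5],3),'q6',round(o['qpos'][5],2))
E
python3 - <<'E'
from h import *
tq()
E
```

```text
t 53.4 yaw 2.565 turned 0.0 Mz 0.1 M [ 0.55 -0.43  0.1 ] F [1.7 3.6 1. ] p [ 0.4973 -0.1128  0.1224] w 0.0156 eff6 0.106 q6 -1.45
```

Emit:
{"api": "step_arm", "payload": {"rows": [[[0, 0, 0], [0, 0, 0.06], 1], [[0, 0, 0], [0, 0, 0.12], 1], [[0, 0, 0], [0, 0, 0.12], 1], [[0, 0, 0], [0, 0, 0.12], 1], [[0, 0, 0], [0, 0, 0.12], 1], [[0, 0, 0], [0, 0, 0.12], 1], [[0, 0, 0], [0, 0, 0.12], 1], [[0, 0, 0], [0, 0, 0.12], 1], [[0, 0, 0], [0, 0, 0.06], 1], [[0, 0, 0], [0, 0, 0.04], 1]]}}

```text
time: 54.65
eef_pos: [0.5004, -0.1111, 0.1225]
orientation: [0.002, 0.71, 0.704, 0.004]
ft_force: [24.8, 15.6, -9.1]
width: 0.0157
grip_force: 50.0
```

```bash
python3 - <<'E'
from h import *
tq(); s=knob()
E
```

```text
t 54.65 yaw 1.563 turned 1.002 Mz 0.296 M [ 2.41 -3.8   0.3 ] F [24.8 15.6 -9.1] p [ 0.5004 -0.1111  0.1225] w 0.0157 eff6 -0.033 q6 -0.45
wing (array([500.7, -90.8]), 0.0, 0.0, 0.0) 1 [0.1439 0.1439 0.1439]
housing (549.190185546875, -0.49994340538978577) 9.999999747378752e-05
lid z [0.08611127 0.08912768 0.09242561]
```

The lateral force shows the true knob axis is about 3–4 mm from where I gripped, at roughly (0.5004,−0.1148). I'll let go, centre on it and regrip.

Emit:
{"api": "step_arm", "payload": {"rows": [[[0, 0, 0], [0, 0, 0], 3], [[0, 0, 0], [0, 0, 0], 3], [[0, 0, 0], [0, 0, 0], 3], [[-0.2, 0.31, 0], [0, 0, 0], 3], [[0, 0, 0], [0, 0, 0], 3], [[0, 0, 0], [0, 0, 0], 3], [[0, 0, 0], [0, 0, 0], 1], [[0, 0, 0], [0, 0, 0], 1], [[0, 0, 0], [0, 0, 0], 1], [[0, 0, 0], [0, 0, 0], 1]], "force": 50}}

```text
time: 55.95
eef_pos: [0.5007, -0.1151, 0.1223]
orientation: [0.001, 0.709, 0.705, 0.0]
ft_force: [5.7, 1.1, -2.1]
width: 0.0152
grip_force: 50.0
```

```bash
python3 - <<'E'
from h import *
tq()
E
```

```text
t 55.95 yaw 1.565 turned 1.0 Mz 0.067 M [ 0.01 -0.73  0.07] F [ 5.7  1.1 -2.1] p [ 0.5007 -0.1151  0.1223] w 0.0152 eff6 0.075 q6 -0.45
```

Emit:
{"api": "step_arm", "payload": {"rows": [[[0, 0, 0], [0, 0, 0.03], 1], [[0, 0, 0], [0, 0, 0.03], 1], [[0, 0, 0], [0, 0, 0.04], 1], [[0, 0, 0], [0, 0, 0.04], 1], [[0, 0, 0], [0, 0, 0.04], 1], [[0, 0, 0], [0, 0, 0.04], 1], [[0, 0, 0], [0, 0, 0.04], 1], [[0, 0, 0], [0, 0, 0.04], 1], [[0, 0, 0], [0, 0, 0.03], 1], [[0, 0, 0], [0, 0, 0.02], 1]]}}

```text
time: 57.2
eef_pos: [0.5007, -0.1151, 0.1223]
orientation: [0.001, 0.821, 0.57, 0.001]
ft_force: [4.3, 0.2, -2.0]
width: 0.0157
grip_force: 50.0
```

```bash
python3 - <<'E'
from h import *
tq()
E
```

```text
t 57.2 yaw 1.214 turned 1.351 Mz 0.065 M [ 0.01 -0.58  0.07] F [ 4.3  0.2 -2. ] p [ 0.5007 -0.1151  0.1223] w 0.0157 eff6 -0.084 q6 -0.1
```

Emit:
{"api": "step_arm", "payload": {"rows": [[[0, 0, 0], [0, 0, 0.015], 1], [[0, 0, 0], [0, 0, 0.015], 1], [[0, 0, 0], [0, 0, 0.015], 1], [[0, 0, 0], [0, 0, 0.015], 1], [[0, 0, 0], [0, 0, 0.015], 1], [[0, 0, 0], [0, 0, 0.015], 1], [[0, 0, 0], [0, 0, 0.015], 1], [[0, 0, 0], [0, 0, 0.015], 1], [[0, 0, 0], [0, 0, 0.015], 1], [[0, 0, 0], [0, 0, 0.015], 1]]}}

```text
time: 58.45
eef_pos: [0.5007, -0.1151, 0.1223]
orientation: [0.0, 0.862, 0.507, 0.001]
ft_force: [5.0, 0.4, -1.7]
width: 0.0159
grip_force: 50.0
```

```bash
python3 - <<'E'
from h import *
tq(); s=snapshot('scene'); save('s6',cv2.resize(s['img'][110:230,200:360],None,fx=5,fy=5,interpolation=cv2.INTER_CUBIC))
E
```

```text
t 58.45 yaw 1.064 turned 1.501 Mz -0.093 M [-0.01 -0.78 -0.09] F [ 5.   0.4 -1.7] p [ 0.5007 -0.1151  0.1223] w 0.0159 eff6 -0.292 q6 0.05
```

View pics/s6.png

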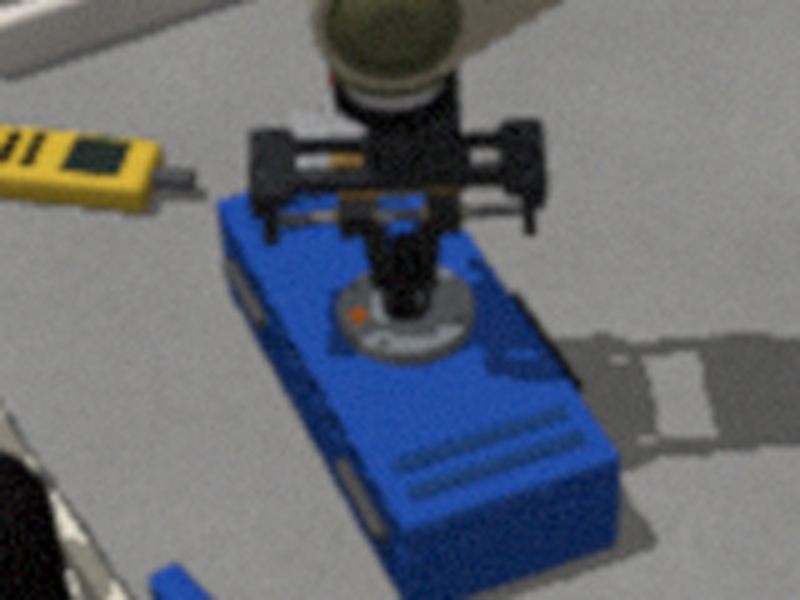

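```bash
cat >> h.py <<'E'
def pin(show=True):
    """torque samples while holding, and pin blob in the scene view"""
    M=[];E=[]
    for i in range(3):
        s=snapshot('scene'); o=sensors.get_obs(); M.append(o['torque'][2]); E.append(o['effort'][5])
    W=world(s); hsv=cv2.cvtColor(s['img'],cv2.COLOR_RGB2HSV)
    p=s['R']@np.array([.5341,-.1194,.11])+s['t']; uv=(s['camera_matrix']@p)[:2]/p[2]
    m=cv2.inRange(hsv,(3,120,80),(18,255,255))>0; q=np.zeros_like(m); u,v=uv.astype(int); q[v-12:v+13,u-12:u+13]=1; m&=q
    v,u=np.nonzero(m)
    print('Mz',np.round(M,3),'eff6',np.round(E,3),'exp',uv.round(1),'n',m.sum(),'rows',v.min() if len(v) else 0,v.max() if len(v) else 0,'cols',u.min() if len(v) else 0,u.max() if len(v) else 0,'z',np.percentile(W[m][:,2],[20,50,80,95]).round(4) if len(v) else 0)
    return s
E
python3 - <<'E'
from h import *
s=pin(); tq()
E
```

```text
Mz [-0.17  -0.207 -0.225] eff6 [-0.092 -0.176 -0.202] exp [270.3 172.3] n 7 rows 172 174 cols 270 272 z [0.1076 0.1083 0.1099 0.1104]
t 58.65 yaw 1.064 turned 1.501 Mz -0.225 M [ 0.02 -0.78 -0.23] F [ 5.5  0.3 -2.6] p [ 0.5007 -0.1151  0.1223] w 0.0156 eff6 -0.202 q6 0.05
```

Emit:
{"api": "step_arm", "payload": {"rows": [[[0, 0, 0], [0, 0, 0.01], 1], [[0, 0, 0], [0, 0, 0.01], 1], [[0, 0, 0], [0, 0, 0.01], 1], [[0, 0, 0], [0, 0, 0.01], 1], [[0, 0, 0], [0, 0, 0.01], 1], [[0, 0, 0], [0, 0, 0], 1], [[0, 0, 0], [0, 0, 0], 1], [[0, 0, 0], [0, 0, 0], 1], [[0, 0, 0], [0, 0, 0], 1], [[0, 0, 0], [0, 0, 0], 1]]}}

```text
time: 59.9
eef_pos: [0.5007, -0.1151, 0.1223]
orientation: [0.0, 0.874, 0.486, 0.001]
ft_force: [5.5, 0.2, -2.4]
width: 0.0152
grip_force: 50.0
```

```bash
python3 - <<'E'
from h import *
s=pin(); tq()
E
```

```text
Mz [-0.248 -0.24  -0.236] eff6 [-0.237 -0.237 -0.237] exp [270.3 172.3] n 7 rows 172 174 cols 270 272 z [0.1068 0.1077 0.1092 0.1095]
t 60.05 yaw 1.014 turned 1.551 Mz -0.236 M [-0.   -0.74 -0.24] F [ 5.6  0.4 -3.4] p [ 0.5007 -0.1151  0.1223] w 0.0159 eff6 -0.237 q6 0.1
```

Emit:
{"api": "step_arm", "payload": {"rows": [[[0, 0, 0], [0, 0, 0.01], 1], [[0, 0, 0], [0, 0, 0.01], 1], [[0, 0, 0], [0, 0, 0.01], 1], [[0, 0, 0], [0, 0, 0.01], 1], [[0, 0, 0], [0, 0, 0.01], 1], [[0, 0, 0], [0, 0, 0], 1], [[0, 0, 0], [0, 0, 0], 1], [[0, 0, 0], [0, 0, 0], 1], [[0, 0, 0], [0, 0, 0], 1], [[0, 0, 0], [0, 0, 0], 1]]}}

```text
time: 61.3
eef_pos: [0.5006, -0.1151, 0.1223]
orientation: [0.0, 0.886, 0.464, 0.001]
ft_force: [4.5, 0.1, -2.7]
width: 0.0154
grip_force: 50.0
```

```bash
python3 - <<'E'
from h import *
s=pin(); tq()
E
```

```text
Mz [0.017 0.053 0.049] eff6 [0.062 0.062 0.062] exp [270.3 172.3] n 7 rows 172 174 cols 270 272 z [0.107  0.1076 0.1094 0.1096]
t 61.45 yaw 0.965 turned 1.6 Mz 0.049 M [ 0.05 -0.86  0.05] F [ 4.7  0.3 -1.5] p [ 0.5006 -0.1151  0.1223] w 0.0152 eff6 0.062 q6 0.15
```

The torque went from resisting to pulling ahead (−0.24 N m), then back through zero at 1.60 rad: the notch. I'll let go and check the pin.

Emit:
{"api": "step_arm", "payload": {"rows": [[[0, 0, 0], [0, 0, 0], 2.2], [[0, 0, 0], [0, 0, 0], 4], [[0, 0, 0], [0, 0, 0], 4], [[0, 0, 0], [0, 0, 0], 4], [[0, 0, -2], [0, 0, 0], 4], [[0, 0, -4], [0, 0, 0], 4], [[0, 0, -4], [0, 0, 0], 4], [[-2.3, -3.3, -2], [0, 0, 0], 4], [[-2.3, -3.3, 0], [0, 0, 0], 4], [[-2.3, -3.3, 0], [0, 0, 0], 4]]}}

```text
time: 62.7
eef_pos: [0.3782, -0.1152, 0.2423]
orientation: [0.0, 0.886, 0.464, 0.0]
ft_force: [-0.4, -1.7, 0.7]
width: 0.0403
grip_force: 0.0
```

Emit:
{"api": "step_arm", "payload": {"rows": [[[-2, -3, 0], [0, 0, 0], 4], [[-1, -1, 0], [0, 0, 0], 4], [[0, 0, 0], [0, 0, 0], 4], [[0, 0, 0], [0, 0, 0], 4], [[0, 0, 0], [0, 0, 0], 4], [[0, 0, 0], [0, 0, 0], 4], [[0, 0, 0], [0, 0, 0], 4], [[0, 0, 0], [0, 0, 0], 4], [[0, 0, 0], [0, 0, 0], 4], [[0, 0, 0], [0, 0, 0], 4]]}}

```text
time: 63.95
eef_pos: [0.3295, -0.1172, 0.2422]
orientation: [-0.0, 0.886, 0.464, 0.0]
ft_force: [-0.4, 0.7, 0.5]
width: 0.0397
grip_force: 0.0
```

```bash
python3 - <<'E'
from h import *
knob(); s=pin(); print(sensors.get_obs()['eef_pos'])
save('s7',cv2.resize(s['img'][110:230,200:360],None,fx=5,fy=5,interpolation=cv2.INTER_CUBIC))
E
```

```text
wing (array([ 496.8, -112.6]), 62.5, 17.9, 56.840755462646484) 117 [0.1355 0.142  0.1454]
housing (497.5862121582031, -113.47734832763672) 45.77470397949219
pin 3 [ 0.53154281 -0.11714732  0.11      ] z [0.1068 0.1069 0.1084]
lid z [0.08623082 0.08934515 0.09226913]
Mz [ 0.003  0.046 -0.019] eff6 [0. 0. 0.] exp [270.3 172.3] n 5 rows 172 174 cols 270 272 z [0.1068 0.1076 0.108  0.1085]
[ 0.32948617 -0.11726776  0.24223411]
```

View pics/s7.png

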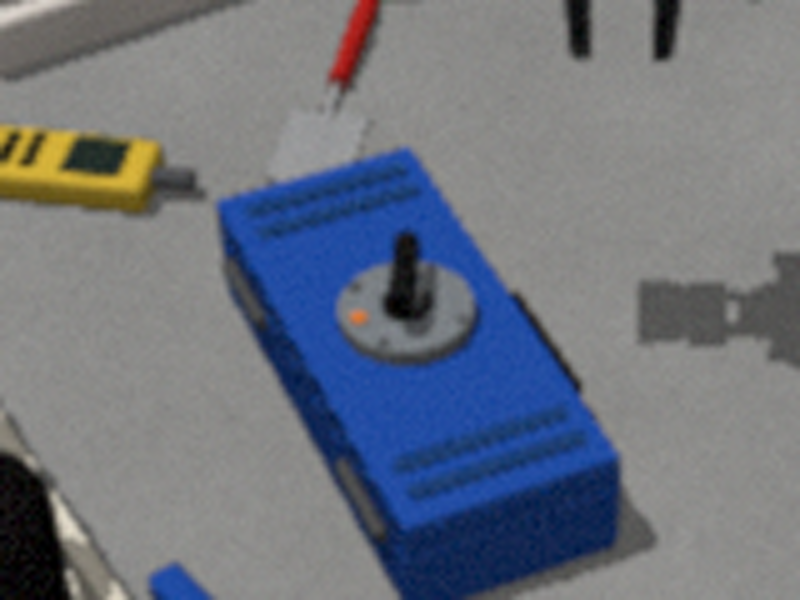

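The lid is shut and the pin at px (357,317) now sits low: its top is at about 107.4 mm, down from about 111 mm, which is 3–4 mm proud. The wing has settled at 1.57 rad and the robot is clear of everything, so I'm handing in.

```bash
python3 -c "
from h import *
print(ticket.finish_job())"
```

```text
the job is handed in; nothing more can be done
None
```

All four white loggers are pressed home in the case, the lid is shut, and the knob is caught in its notch with the orange pin sunk; the job was handed in at about 64 s, with no verdict returned.

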